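# Load the specimen plate and set the light-path rod to its middle click

## Robot

A 7-joint arm with a two-finger parallel gripper is mounted at the origin on the work surface. World frame = base frame: x ahead of the robot, y to its left, z up, the work surface at z = 0. Lengths are in mm, angles in rad, forces in N, time in s.
With the tool pointing down it reaches from about 400 to 850 mm from the base axis. Payload 6.9 kg.
Tool frame: the origin (TCP) lies midway between the tips of the shut fingers; the grasp point (between the pads) lies 19 mm behind it; z points along the fingers, y is the direction in which the jaws open and shut (so a half turn about z gives the same grasp; the last joint's range is limited). The gripper opens to 85 mm and grips with 20 to 120 N. Pads are 22 mm wide; open, the fingers measure 114 mm over their backs; the gripper's body (76 mm by 85 mm) begins 54 mm behind the grasp point. The pads swing forward as they close: fully open they stand 13 mm farther back than shut.
Start: joints at [-1.159, 0.507, -0.238, 1.5, 0.126, 1.149, -0.155], TCP at [188.179, 595.987, 231.275] pointing down, gripper open.
Joint ranges: [-3.08, 3.08], [-0.24, 2.05], [-1.43, 1.35], [0, 2.5], [-1.52, 4.66], [0.17, 1.96], [-2.89, 2.89]. Speed limits (rad/s): [2.39, 2.39, 3.14, 3.14, 3.14, 3.14, 3.14].

## Interface

Orientations are given as a 3x3 rotation matrix whose columns are the frame's x, y, z axes.
In Python, from station import arm gives the robot as it stands. The module is installed in compiled form; this text tells all that it offers.
- The arm moves only by the tool send_rows, never from a script. Its argument "series" is a list of rows, each a list of 2 entries, a list of its own where there are three numbers: the shift along the world's x, y, z in units of 50 mm (1.0 is 50 mm), then the turn, a rotation vector about the world's x, y, z in units of 8 degrees (1.0 is 8 degrees). A call has 1 to 20 rows; each row is the pose to reach, as a shift and turn from the pose measured when the call began; what a row does not reach only later rows make up. A row lasts 1/10 s, in which the tool goes at most 50 mm and 8.59 degrees, less where a joint would pass 70% of its speed; a pose out of reach is approached as far as the arm can. A call with a gripper value outside its range is refused whole. "claw" is the opening, from 0 (shut) to 1 (fully open), set as the call begins (left out, the last holds). The fingers move at their own pace and stop on an object; "squeeze" is the grip in N (left out, the last holds). Time passes only in rows, so rows that repeat a pose let the fingers close. It gives the time, the measured TCP pose, the force and the opening at its end, in the units of the state.
- arm.state(): the state, without advancing time (a new reading comes with each control period).
- arm.grab_frame(name): name is "scene" or "side" or "wrist"; returns a dict with "pixels" (420x560x3 uint8, red, green, blue), "camera_matrix" (3x3 intrinsics, pixels), "D" ([k1, k2, p1, p2, k3] as OpenCV has them; the pictures are not rectified), "position" and "attitude" of the camera in the world. Camera axes: x right, y up, looking along -z (the intrinsics and any distortion apply to the point x, -y, -z); pixel columns grow to the right and rows downward; lengths in mm; the calibration is good to about 2 mm. A picture is of the moment at which its call begins. There is no depth.
- arm.close_job(): hands the job in, once; it reports no verdict.
Trained networks look in a picture, given as the dict that the camera call returned (one of the last four; its "shot" number tells which), for a name from the list of things; names that differ only in an ending like _2 or _b are one class to them, and where a whole thing is asked for, a point or a joint stands for the part that bears it (a point fixed in the world has none). Each returns a list of dicts, best first, with "score" (0 to 1); they miss things now and then, are a little off and sometimes report something else, mostly with a low value. They report only what shows in the picture. A call takes as long as a camera call. They do not tell look-alikes from the thing itself.
- arm.trace(picture, thing): "pixels" (420x560 bool, what is visible of it).
- arm.place_of(picture, thing): "point" ([x, y, z] in mm, in world coordinates, good to about 4 mm: a listed point, or the origin of a listed thing).
The state is a dict: "time_s": time; "qpos": joint angles; "qd": joint speeds; "joint_torque": joint torques, N m; "tool_pos": TCP position; "tool_rot": TCP orientation; "wrist_force": force on the tool from outside, world axes, zero at the start; "torque": the same for the moment, N m; "gripper_width": opening from 0.0 (shut) to 1.0 (fully open).
Only numpy, scipy, OpenCV 4.12 (cv2) and the standard library are available. Lean on these libraries where they do the work, as an engineer would, in place of code of your own. Each camera call takes 0.05 s, during which the arm holds its last target.

## Task

Get the inverted microscope ready for watching a sample by eye and by camera at once: put the steel specimen plate into the bracket on the stage, its ears in the two slots, and press it down past the spring clips until it lies flat on the stage (do not drop or slam it in), and pull the orange-knobbed light-path rod, which is pushed fully in, out to its middle click position. Let go of both, and leave the mouse and the sample tray where they are.

Things in the scene. Friction and masses are not known exactly. Their poses are not given: they have to be found in the camera images.
- scope: fixed white inverted microscope; origin on the table under the centre of its stage, z up, its -x side (rod face at x -45 mm, body 155 mm high) towards the robot. Two-eyepiece viewing head at the +y end (y 140 to 370, x -25 to 105, up to 400 mm high), camera at the -y end (to y -320, 135 high). A black focus knob sticks out of the rod face at y 155, z 75, to x -81
- seat (a point): centre of the bracket on the stage's top face, 195 mm above the table; axes as the microscope's. The plate's origin comes to lie here, plate x along point x, either way round. Brass spring clips in the slots hold the plate up about 14 mm high; press it down (20 N is enough) until it snaps under them and rests on the stage
- plate: loose steel plate, 0.25 to 0.45 kg, 80 (x) by 100 (y) by 6 mm, an ear 24 (x) by 15 mm at each y end (130 overall); origin at the centre of its underside, z up. Blue grip tab in the middle, 12 (x) by 40 (y) mm, 6 to 47 mm above the origin, to be pinched across x; pucks 26 mm wide, 16 mm high at y +-35.5. Same when half turned. Starts flat on the table, left or right
- knob (a point): centre of the orange knob on the end of the light-path rod: cylinder 22 mm in diameter, 30 mm long, axis along the microscope's x, 100 mm above the table; at x -109, y -30 mm in the microscope's frame when fully in (outer end 24 mm beyond the stage's edge). Pulling the rod out moves it to the microscope's -x; axes as the microscope's
- rod (a joint): how far the rod is pulled out, m: 0 fully in (start), 0.018 middle click, 0.036 fully out. A catch holds it at each of these; leaving one takes 8 to 10 N; let go within 7 mm of the middle it snaps to the middle by itself
- tray: bystander: loose white open tray, 90 by 130 by 30 mm with three green sample pucks; origin at the centre of its underside; on the side where the plate is not
- mouse: bystander: loose black computer mouse, 105 by 60 by 32 mm, on the table between robot and microscope; origin at the centre of its underside
- stage_edge (a point): middle of the lower edge of the black stage on the rod side, 175 mm above the table, straight above the rod; axes as the microscope's. The stage is 200 (x) by 240 (y) by 20 mm and overhangs the rod face by 55 mm, so an upright tool cannot reach the knob: lean it back towards the robot by about 40 degrees
- slot (a point): floor of the slot at the +y end of the bracket, 57.5 mm from the seat (its twin lies at -57.5 mm). Open to the top, 27 mm wide in x between aluminium cheeks 18 mm high with rounded lead-in (6 mm radius), end wall at |y| 67 mm, 15 mm high. Two clips in each, noses (10 mm radius) 11 mm above the stage, 2.7 mm out of the cheeks
Mind the look-alikes: they are no part of the job. Several things have the shape of the plate; the one meant has the colours described above.

How it is judged:
By the outcome, as a careful person would: the job done as asked, in the order asked, and still so for the second after the job is handed in, with the robot touching nothing.
It also fails if it takes over 58 s, if anything falls off the work surface, if the arm or the gripper's body presses on something with over 40 N, if the wrist force passes 120 N, or if a joint passes its speed limit or range.

## Working session

There is one attempt and no reset: what is moved stays moved. The work goes in short steps, Python scripts to look and compute and a tool call to move; the robot and the scene stay as the last step left them, time stands still between calls to the robot, and variables do not carry over. Pictures are saved under pics/ and viewed, and the job is handed in when it is done.

Besides the shell and the picture viewer there is one more tool, called after "Request:" as name([rows], argument=value, ...), one row to a line, values as JSON. send_rows: Moves the arm, as the interface text tells. Its arguments: {"type":"object","properties":{"series":{"type":"array"},"claw":{"type":"number"},"squeeze":{"type":"number"}},"required":["series"]}

```bash
mkdir -p pics; ls
python3 - <<'E'
from station import arm
import cv2,pickle
s=arm.state()
for k in s: print(k,s[k])
fr={}
for n in ["scene","side","wrist"]:
    f=arm.grab_frame(n); fr[n]=f
    cv2.imwrite(f"pics/{n}0.png",f["pixels"][:,:,::-1])
    print(n,f["position"],f["attitude"],f["camera_matrix"],f["D"],f["shot"])
    for t in ["scope","seat","plate","knob","tray","mouse","stage_edge","slot"]:
        try:
            r=arm.place_of(f,t); print(t,[( [round(x) for x in d["point"]],round(d["score"],2)) for d in r])
        except Exception as e: print(t,e)
pickle.dump(fr,open("fr0.pkl","wb"))
E
```

```text
pics
time_s 0.0
qpos [-1.15947381  0.50833535 -0.23751019  1.50114461  0.12566787  1.14891218
 -0.15482324]
qd [ 6.39766098e-04  5.13777771e-05 -1.94732160e-03 -8.30064588e-04
  1.47209740e-03  1.66699388e-03 -7.33467060e-04]
joint_torque [-1.38137661e-03 -6.20596719e+01 -2.18680702e+00 -2.49645728e+01
  1.28425390e-02  1.20107652e-02 -5.91292007e-06]
tool_pos [188.09150756 595.48537773 230.42664953]
tool_rot [[-9.53590446e-01  3.01106257e-01 -5.31900019e-04]
 [ 3.01106726e-01  9.53588868e-01 -1.73503801e-03]
 [-1.52168644e-05 -1.81467435e-03 -9.99998353e-01]]
wrist_force [-1.21475968  0.07384114 -0.62410499]
torque [-0.02840356  0.00899749 -0.03189326]
gripper_width 0.9988573288173435
scene [1354.34868482 -125.2100267  1034.54381071] [[ 0.24021591 -0.70515771  0.66711987]
 [ 0.97057774  0.16273017 -0.17747603]
 [ 0.01658806  0.69012426  0.72350075]] [[419.42492907   0.         276.09257078]
 [  0.         419.42492907 210.41374646]
 [  0.           0.           1.        ]] [0.01137963 0.         0.         0.         0.        ] 1
scope [([400, 10, 1], 0.53)]
seat [([664, 73, 195],
[... 706 characters left out ...]
0.82), ([403, 513, -3], 0.81), ([666, 70, -5], 0.63)]
knob [([552, 67, 97], 0.56)]
tray [([438, -344, -2], 0.67)]
mouse []
stage_edge [([677, 128, 197], 0.69), ([563, 58, 172], 0.63)]
slot [([676, 126, 196], 0.61)]
wrist [124.53934927 617.45273228 375.73411502] [[ 3.01295220e-01 -9.18924596e-01 -2.54556042e-01]
 [ 9.53530886e-01  2.90416354e-01  8.02321046e-02]
 [ 1.99983222e-04 -2.66900598e-01  9.63724043e-01]] [[293.48826083   0.         279.45587815]
 [  0.         293.48826083 208.5893974 ]
 [  0.           0.           1.        ]] [-0.04864171  0.          0.          0.          0.        ] 3
scope []
seat []
plate [([403, 512, 6], 0.66)]
knob []
tray []
mouse []
stage_edge []
slot []
```

View pics/scene0.png

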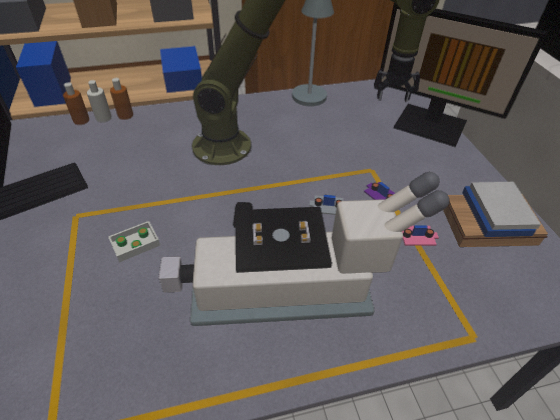

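View pics/side0.png

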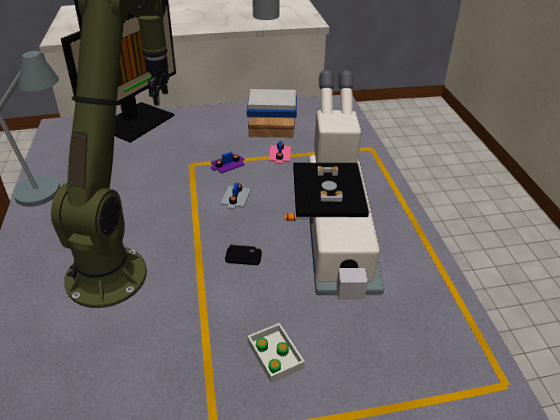

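View pics/wrist0.png

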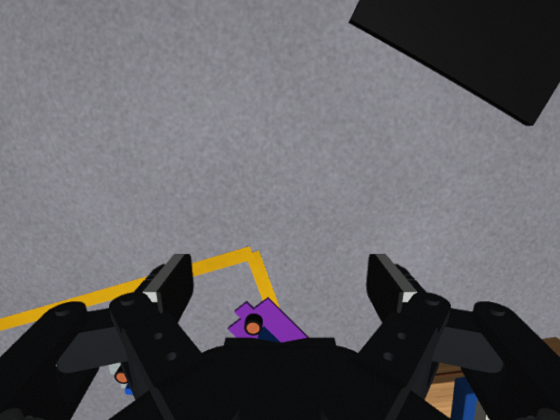

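The side view shows three plate-shaped things: grey with a blue tab at (236,195), purple at (227,162) and pink at (280,153). The grey one fits "steel, blue tab". I'll check it in a close crop and measure the stage outline and the plate's yaw.

```bash
cat > h.py <<'E'
import numpy as np,cv2,pickle
def proj(f,P):
    R=np.array(f["attitude"]);C=np.array(f["position"]);K=np.array(f["camera_matrix"]);D=np.array(f["D"])
    p=(np.atleast_2d(P)-C)@R; p=p*[1,-1,-1]
    q,_=cv2.projectPoints(p.reshape(-1,1,3),np.zeros(3),np.zeros(3),K,D); return q.reshape(-1,2)
def ray(f,uv,z):
    R=np.array(f["attitude"]);C=np.array(f["position"]);K=np.array(f["camera_matrix"]);D=np.array(f["D"])
    u=cv2.undistortPoints(np.array(uv,float).reshape(-1,1,2),K,D).reshape(-1,2)
    d=np.c_[u[:,0],-u[:,1],-np.ones(len(u))]@R.T
    return C+d*((z-C[2])/d[:,2])[:,None]
E
python3 - <<'E'
from h import *
fr=pickle.load(open("fr0.pkl","rb"))
a=cv2.resize(fr["side"]["pixels"][140:230,190:310],None,fx=5,fy=5,interpolation=cv2.INTER_CUBIC)
cv2.imwrite("pics/c1.png",a[:,:,::-1])
a=cv2.resize(fr["side"]["pixels"][150:240,270:390],None,fx=5,fy=5,interpolation=cv2.INTER_CUBIC)
cv2.imwrite("pics/c2.png",a[:,:,::-1])
a=cv2.resize(fr["scene"]["pixels"][180:280,220:360],None,fx=5,fy=5,interpolation=cv2.INTER_CUBIC)
cv2.imwrite("pics/c3.png",a[:,:,::-1])
E
```

```text
(no output)
```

View pics/c1.png

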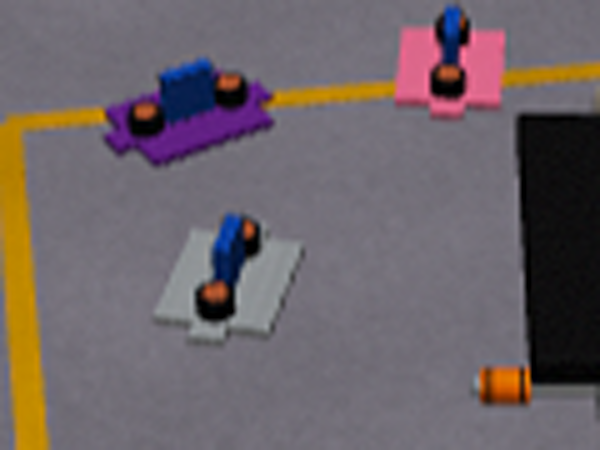

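View pics/c2.png

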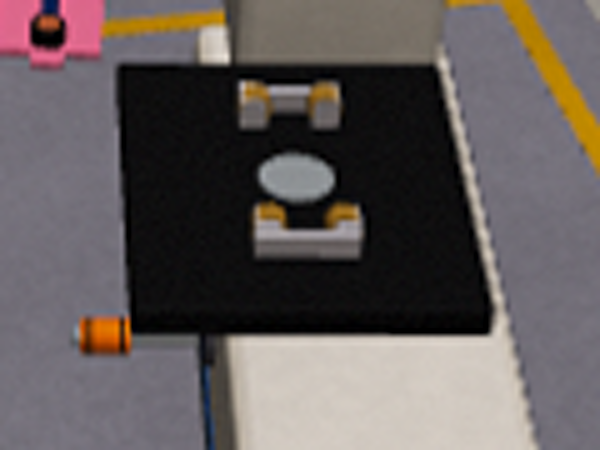

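View pics/c3.png

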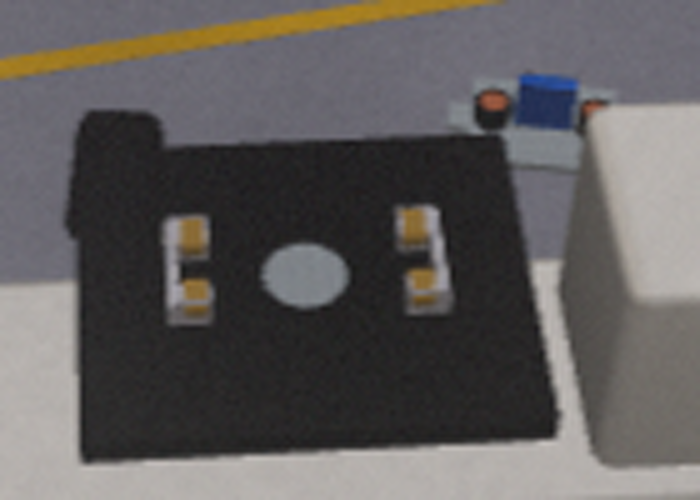

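Confirmed: the steel-grey plate with the blue tab is at side (236,195), with purple and pink as look-alikes. The orange knob is at side (291,217). Next I'll work out the poses.

Run:
```python
from h import *
fr=pickle.load(open("fr0.pkl","rb"))
from scipy.optimize import least_squares
S=fr["side"];C=fr["scene"]
cs=lambda x,y:(270+x/5-.4,150+y/5-.4)
obs=[(S,(-100,120,195),cs(118,66)),(S,(100,120,195),cs(440,66)),(S,(-100,-120,195),cs(131,312)),(S,(100,-120,195),cs(491,314)),
 (S,(0,0,195),cs(297,178))]
cc=lambda x,y:(220+x/5-.4,180+y/5-.4)
obs+=[(C,(0,0,195),cc(305,275)),(C,(-100,120,195),cc(503,136)),(C,(100,120,175),cc(558,436)),(C,(100,-120,175),cc(82,462))]
def res(p):
    c,s=np.cos(p[2]),np.sin(p[2]);o=[]
    for f,P,uv in obs:
        o+=list(proj(f,[p[0]+c*P[0]-s*P[1],p[1]+s*P[0]+c*P[1],P[2]])[0]-uv)
    return np.array(o)
r=least_squares(res,[665,72,-.1],loss="soft_l1"); print(r.x,np.round(r.fun,1) if 0 else np.round(res(r.x),1))
p=r.x;c,s=np.cos(p[2]),np.sin(p[2])
for n,P in dict(knob=(-109,-30,100),edge=(-100,-30,175),slot=(0,57.5,195)).items(): print(n,p[0]+c*P[0]-s*P[1],p[1]+s*P[0]+c*P[1])
# plate
c1=lambda x,y:(190+x/5-.4,140+y/5-.4)
print("pucks",ray(S,[c1(215,290),c1(251,238)],22))
print("corners",ray(S,[c1(155,319),c1(270,331),c1(304,246),c1(192,232),c1(208,341)],6))
print("tab top",ray(S,[c1(232,220)],47))
print("puck scene", ray(C,[cc(491,100),cc(597,106)],22), "tab",ray(C,[cc(520,76),cc(577,79)],47))
```

```text
[ 6.65026260e+02  7.09648452e+01 -1.69133932e-01] [ 0.1 -1.5  0.3 -1.   0.1 -0.9  1.4 -1.  -0.  -0.4 -0.4 -0.8 -0.2 -2.
 -0.4  0.2 -0.9 -0.1]
knob 552.5317290772384 59.74074605841169
edge 561.403307363943 58.22578774120527
slot 674.7051608557223 127.64437311520562
pucks [[399.26513603 276.04137682  22.        ]
 [429.72434407 329.50962836  22.        ]]
corners [[357.77984893 271.60668235   6.        ]
 [432.15415751 246.65708778   6.        ]
 [466.83897324 335.64453406   6.        ]
 [391.77577968 364.19408379   6.        ]
 [390.3776211  242.81442368   6.        ]]
tab top [[416.39992733 318.56438338  47.        ]]
puck scene [[403.13671567 274.84457257  22.        ]
 [424.99621405 343.93060188  22.        ]] tab [[409.05399584 291.20119346  47.        ]
 [420.47010206 327.9329243   47.        ]]
```

Request:
send_rows([
  [[0.3, -0.4, 0], [0, 0, 0.9]],
  [[0.6, -0.8, -0.1], [0, 0, 1.8]],
  [[1.0, -1.3, -0.2], [0, 0, 2.7]],
  [[1.4, -1.8, -0.4], [0, 0, 3.6]],
  [[1.8, -2.3, -0.6], [0, 0, 4.5]],
  [[2.2, -2.8, -0.8], [0, 0, 5.4]],
  [[2.6, -3.3, -1.0], [0, 0, 6.3]],
  [[3.0, -3.8, -1.2], [0, 0, 7.2]],
  [[3.4, -4.3, -1.4], [0, 0, 8.1]],
  [[3.8, -4.8, -1.6], [0, 0, 9.0]],
  [[4.1, -5.2, -1.7], [0, 0, 9.9]],
  [[4.4, -5.6, -1.7], [0, 0, 10.7]],
  [[4.48, -5.8, -1.7], [0, 0, 11.19]],
  [[4.48, -5.8, -1.7], [0, 0, 11.19]],
  [[4.48, -5.8, -1.7], [0, 0, 11.19]],
  [[4.48, -5.8, -1.7], [0, 0, 11.19]],
], claw=1, squeeze=60)

```text
time_s: 2.95
tool_pos: [411.6, 307.1, 146.5]
tool_rot: [[-0.309, -0.951, 0.0], [-0.951, 0.309, 0.001], [-0.001, 0.0, -1.0]]
wrist_force: [0.2, 0.2, 0.5]
gripper_width: 1.0
```

```bash
cat > look.py <<'E'
import sys
from station import arm
from h import *
tag=sys.argv[1]; out={}
for n in sys.argv[2].split(","):
    f=arm.grab_frame(n); out[n]=f
    cv2.imwrite(f"pics/{n}{tag}.png",f["pixels"][:,:,::-1])
    for t in sys.argv[3].split(",") if len(sys.argv)>3 else []:
        print(n,t,[(np.round(d["point"]).tolist(),round(d["score"],2)) for d in arm.place_of(f,t)])
pickle.dump(out,open(f"fr{tag}.pkl","wb"))
s=arm.state()
R=np.array(s["tool_rot"])
print(round(s["time_s"],2),np.round(s["tool_pos"],1),"yaw_y",np.degrees(np.arctan2(R[1,1],R[0,1])).round(2),"z",R[:,2].round(3),"F",np.round(s["wrist_force"],1),"T",np.round(s["torque"],2),"w",round(s["gripper_width"],3),"q",np.round(s["qpos"],2))
E
python3 look.py 1 wrist plate
```

```text
wrist plate [([410.0, 310.0, 2.0], 0.96), ([406.0, 512.0, 6.0], 0.76)]
3.05 [411.6 307.  146.5] yaw_y 162.04 z [ 0.  0. -1.] F [-0.9 -0.3 -0.4] T [ 0.01  0.03 -0.02] w 1.002 q [-0.27  0.47 -0.61  1.91  0.35  0.87  1.77]
```

View pics/wrist1.png

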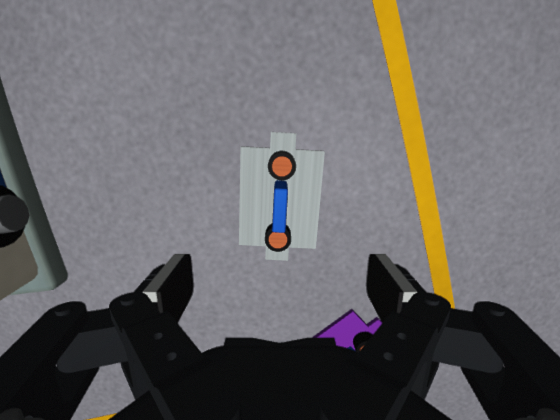

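The wrist view shows the grey plate with its corners at (240,147), (324,151), (316,248) and (239,246), so it's nearly aligned with the jaws. I'll fit its pose.

```bash
cat > pl.py <<'E'
from h import *
W=pickle.load(open("fr1.pkl","rb"))["wrist"]
from scipy.optimize import least_squares
img=W["pixels"].astype(int)
from scipy.ndimage import label
m=((img.min(2)>140)&(np.ptp(img,axis=2)<30)).astype(np.uint8);m[260:]=0;m[:,:200]=0;m[:,370:]=0
m=cv2.morphologyEx(m,cv2.MORPH_CLOSE,np.ones((3,3)))
c=max(cv2.findContours(m,0,2)[0],key=cv2.contourArea)
print(cv2.boundingRect(c),cv2.contourArea(c),cv2.minAreaRect(c))
q=cv2.approxPolyDP(c,5,True).reshape(-1,2);print(q.tolist())
a=cv2.resize(W["pixels"][110:280,210:350],None,fx=4,fy=4,interpolation=cv2.INTER_CUBIC)
cv2.imwrite("pics/c4.png",a[:,:,::-1])
E
python3 pl.py
```

```text
(235, 132, 94, 128) 8744.5 ((282.1144714355469, 196.07064819335938), (89.37629699707031, 128.15899658203125), 3.077455520629883)
[[270, 132], [269, 148], [240, 147], [235, 240], [250, 250], [264, 246], [259, 259], [287, 259], [289, 247], [315, 249], [322, 176], [328, 175], [324, 152], [303, 143], [305, 134], [297, 145], [296, 134]]
```

View pics/c4.png

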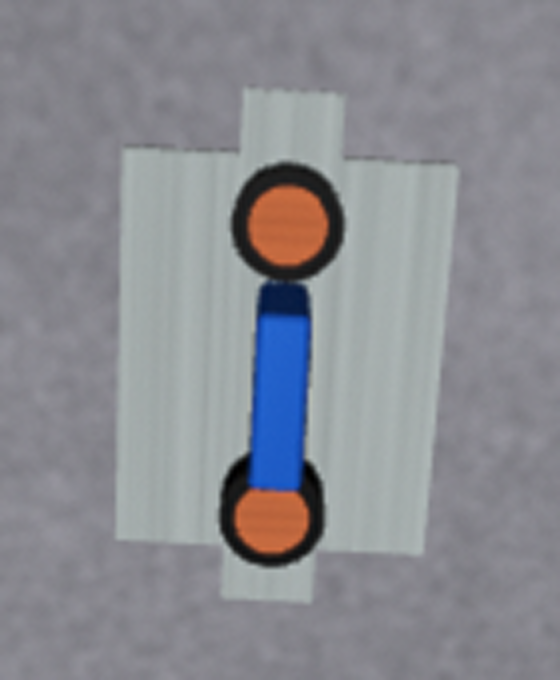

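Run:
```python
from h import *
from scipy.optimize import least_squares
W=pickle.load(open("fr1.pkl","rb"))["wrist"]
g=lambda x,y:(210+x/4-.4,110+y/4-.4)
L=[((-40,-50,6),g(122,148)),((40,-50,6),g(459,166)),((40,50,6),g(421,554)),((-40,50,6),g(116,539)),((0,-35.5,22),g(288,226)),((0,35.5,22),g(272,519)),
((-12,-65,6),g(243,88)),((12,-65,6),g(345,94)),((12,65,6),g(312,603)),((-12,65,6),g(221,597)),((-6,20,47),g(250,491)),((6,20,47),g(300,491)),((-6,-20,47),g(261,315)),((6,-20,47),g(309,317))]
def T(p,P):
    c,s=np.cos(p[2]),np.sin(p[2]);P=np.array(P);return np.c_[p[0]+c*P[:,0]-s*P[:,1],p[1]+s*P[:,0]+c*P[:,1],P[:,2]]
P=[l[0] for l in L];uv=np.array([l[1] for l in L])
for y0 in (-.3,2.8):
    r=least_squares(lambda p:(proj(W,T(p,P))-uv).ravel(),[412,307,y0]);print(r.x,np.degrees(r.x[2]),r.cost);print(np.round(r.fun.reshape(-1,2),1).tolist())
```

```text
[ 4.13339004e+02  3.11268538e+02 -3.69780691e-01] -21.186872956551852 14399.456398030501
[[84.0, 5.7], [-83.7, -3.5], [-76.2, -3.2], [76.4, 4.5], [0.1, 1.1], [-0.1, 0.3], [25.7, 2.9], [-25.2, -0.0], [-22.7, -0.9], [22.6, 1.7], [12.9, 1.6], [-13.1, 0.9], [13.0, 1.3], [-13.1, 0.0]]
[413.33904707 311.26851848   5.91335921] 338.8105255203514 14399.456394431594
[[84.0, 5.7], [-83.7, -3.5], [-76.2, -3.2], [76.4, 4.5], [0.1, 1.1], [-0.1, 0.2], [25.7, 2.9], [-25.2, -0.0], [-22.7, -0.9], [22.6, 1.7], [12.9, 1.6], [-13.1, 0.9], [13.0, 1.3], [-13.1, 0.0]]
```

Run:
```python
from h import *
from scipy.optimize import least_squares
W=pickle.load(open("fr1.pkl","rb"))["wrist"]
g=lambda x,y:(210+x/4-.4,110+y/4-.4)
L=[((-40,-50,6),g(122,148)),((40,-50,6),g(459,166)),((40,50,6),g(421,554)),((-40,50,6),g(116,539)),((0,-35.5,22),g(288,226)),((0,35.5,22),g(272,519)),
((-12,-65,6),g(243,88)),((12,-65,6),g(345,94)),((12,65,6),g(312,603)),((-12,65,6),g(221,597)),((-6,20,47),g(250,491)),((6,20,47),g(300,491)),((-6,-20,47),g(261,315)),((6,-20,47),g(309,317))]
def T(p,P):
    c,s=np.cos(p[2]),np.sin(p[2]);P=np.array(P)*[-1,1,1];return np.c_[p[0]+c*P[:,0]-s*P[:,1],p[1]+s*P[:,0]+c*P[:,1],P[:,2]]
P=[l[0] for l in L];uv=np.array([l[1] for l in L])
for y0 in (-.3,):
    r=least_squares(lambda p:(proj(W,T(p,P))-uv).ravel(),[412,307,y0]);print(r.x,np.degrees(r.x[2]),r.cost);print(np.round(r.fun.reshape(-1,2),1).tolist())
```

```text
[ 4.13097213e+02  3.10426017e+02 -3.67825893e-01] -21.074871293160847 2.6474362821909505
[[0.4, 0.1], [-0.4, 0.1], [0.3, -0.1], [0.1, -0.2], [-0.0, 0.1], [-0.0, -0.6], [0.1, 0.5], [0.0, 0.4], [-0.0, -0.5], [0.1, -0.2], [-0.6, 0.0], [0.4, 0.7], [-1.2, -0.5], [0.9, -0.2]]
```

Request:
send_rows([
  [[0.01, 0.03, -0.3], [0, 0, -0.2]],
  [[0.03, 0.07, -0.8], [0, 0, -0.39]],
  [[0.03, 0.07, -1.3], [0, 0, -0.39]],
  [[0.03, 0.07, -1.8], [0, 0, -0.39]],
  [[0.03, 0.07, -2.2], [0, 0, -0.39]],
  [[0.03, 0.07, -2.5], [0, 0, -0.39]],
  [[0.03, 0.07, -2.65], [0, 0, -0.39]],
  [[0.03, 0.07, -2.69], [0, 0, -0.39]],
  [[0.03, 0.07, -2.69], [0, 0, -0.39]],
])

```text
time_s: 3.95
tool_pos: [413.0, 311.1, 12.2]
tool_rot: [[-0.359, -0.933, 0.001], [-0.933, 0.359, 0.001], [-0.001, -0.0, -1.0]]
wrist_force: [-0.3, 0.8, -0.2]
gripper_width: 1.002
```

Request:
send_rows([
  [[0, 0, 0], [0, 0, 0]],
  [[0, 0, 0], [0, 0, 0]],
  [[0, 0, 0], [0, 0, 0]],
  [[0, 0, 0], [0, 0, 0]],
  [[0, 0, 0], [0, 0, 0]],
  [[0, 0, 0], [0, 0, 0]],
  [[0, 0, 0], [0, 0, 0]],
  [[0, 0, 0], [0, 0, 0]],
  [[0, 0, 0], [0, 0, 0]],
  [[0, 0, 0], [0, 0, 0]],
], claw=0, squeeze=100)

```text
time_s: 4.95
tool_pos: [413.1, 311.0, 12.6]
tool_rot: [[-0.359, -0.933, 0.001], [-0.933, 0.359, 0.001], [-0.001, -0.001, -1.0]]
wrist_force: [-0.4, -1.1, 6.0]
gripper_width: 0.126
```

Request:
send_rows([
  [[0, 0, 0.1], [0, 0, 0]],
  [[0, 0, 0.3], [0, 0, 0]],
  [[0, 0, 0.6], [0, 0, 0]],
  [[0, 0, 1.1], [0, 0, 0]],
  [[0, 0, 1.7], [0, 0, 0]],
  [[0, 0, 2.3], [0, 0, 0]],
  [[0, 0, 2.9], [0, 0, 0]],
  [[0, 0, 3.5], [0, 0, 0]],
  [[0, 0, 4.1], [0, 0, 0]],
  [[0, 0, 4.7], [0, 0, 0]],
  [[0, 0, 5.2], [0, 0, 0]],
  [[0, 0, 5.5], [0, 0, 0]],
  [[0, 0, 5.6], [0, 0, 0]],
  [[0, 0, 5.6], [0, 0, 0]],
])

```text
time_s: 6.35
tool_pos: [413.0, 311.0, 293.1]
tool_rot: [[-0.359, -0.933, 0.002], [-0.933, 0.359, 0.001], [-0.002, -0.001, -1.0]]
wrist_force: [-0.7, 0.5, -3.5]
gripper_width: 0.13
```

```bash
python3 look.py 2 wrist,side seat,slot,stage_edge
```

```text
wrist seat []
wrist slot []
wrist stage_edge []
side seat [([664.0, 72.0, 196.0], 0.82)]
side slot [([676.0, 126.0, 198.0], 0.61)]
side stage_edge []
6.75 [413.  310.9 292.1] yaw_y 158.95 z [ 0.  0. -1.] F [-0.9  0.2 -1.5] T [0.02 0.02 0.04] w 0.126 q [-0.22  0.33 -0.66  1.67  0.22  1.21  1.84]
```

View pics/wrist2.png

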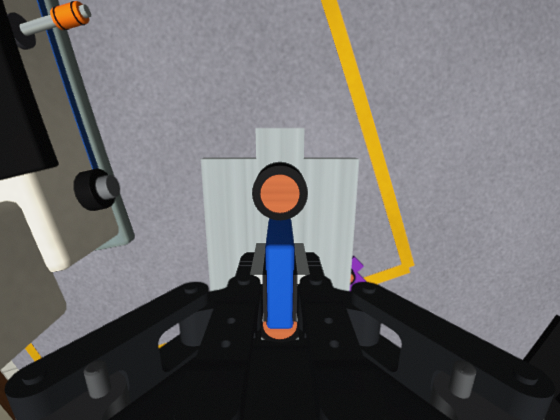

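View pics/side2.png

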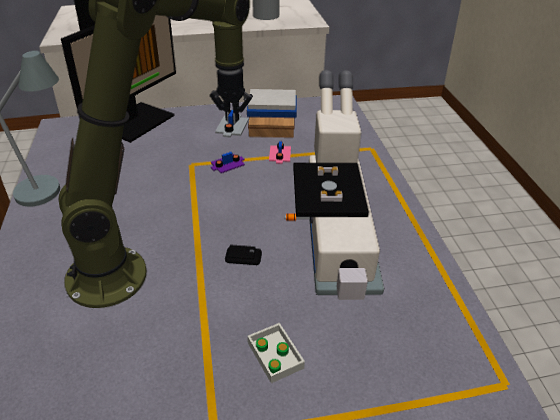

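Plate is held level. I'll fit the plate in the tool frame from this picture while I move closer to the bracket.

Request:
send_rows([
  [[0.2, -0.3, 0], [0, 0, 0.1]],
  [[0.5, -0.8, 0], [0, 0, 0.3]],
  [[0.9, -1.5, 0], [0, 0, 0.5]],
  [[1.3, -2.2, 0], [0, 0, 0.7]],
  [[1.7, -2.9, 0], [0, 0, 0.9]],
  [[2.0, -3.5, 0], [0, 0, 1.1]],
  [[2.3, -4.0, 0], [0, 0, 1.3]],
  [[2.45, -4.3, 0], [0, 0, 1.42]],
  [[2.48, -4.36, 0], [0, 0, 1.42]],
  [[2.48, -4.36, 0], [0, 0, 1.42]],
  [[2.48, -4.36, 0], [0, 0, 1.42]],
])

```text
time_s: 7.85
tool_pos: [536.4, 94.5, 292.1]
tool_rot: [[-0.167, -0.986, -0.0], [-0.986, 0.167, 0.001], [-0.001, 0.0, -1.0]]
wrist_force: [0.1, 0.7, -1.9]
gripper_width: 0.127
```

```bash
python3 look.py 3 wrist seat,slot,stage_edge,scope,plate,knob
python3 - <<'E'
from h import *
W=pickle.load(open("fr3.pkl","rb"))["wrist"]
cv2.imwrite("pics/w3big.png",cv2.resize(W["pixels"],(800,600),interpolation=cv2.INTER_CUBIC)[:,:,::-1])
E
```

```text
wrist seat [([664.0, 72.0, 194.0], 0.9)]
wrist slot [([673.0, 128.0, 194.0], 0.82), ([400.0, 12.0, 1.0], 0.57)]
wrist stage_edge [([561.0, 55.0, 177.0], 0.61)]
wrist scope []
wrist plate [([533.0, 93.0, 280.0], 0.62)]
wrist knob [([551.0, 57.0, 104.0], 0.38)]
8.2 [536.8  93.4 292.2] yaw_y 170.35 z [ 0.  0. -1.] F [ 0.1 -0.6 -2.5] T [ 0.04 -0.    0.06] w 0.125 q [ 0.22  0.38 -0.64  1.61  0.23  1.24  2.51]
```

View pics/w3big.png

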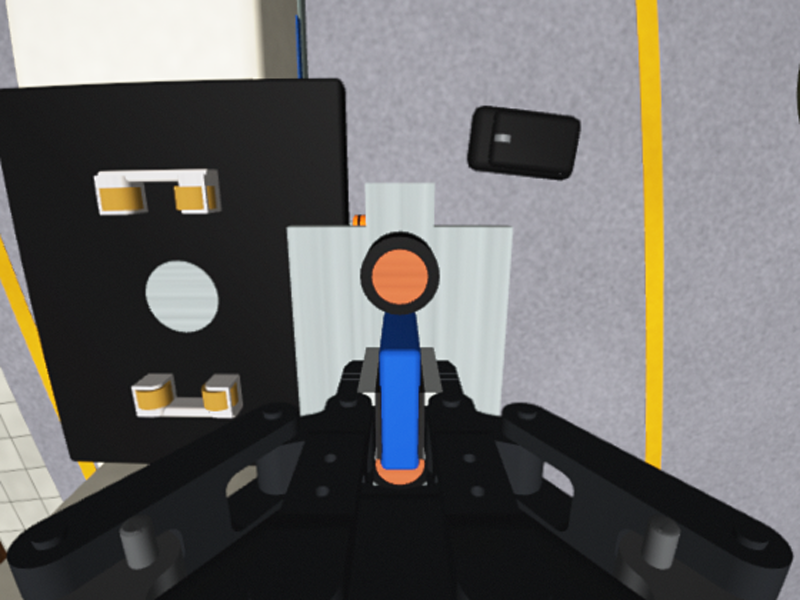

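Run:
```python
from h import *
W=pickle.load(open("fr3.pkl","rb"))["wrist"]
a=cv2.resize(W["pixels"][100:310,40:190],None,fx=4,fy=4,interpolation=cv2.INTER_CUBIC)[:,:,::-1]
cv2.imwrite("pics/c5a.png",cv2.resize(W["pixels"][105:235,60:190],None,fx=4.5,fy=4.5,interpolation=cv2.INTER_CUBIC)[:,:,::-1])
cv2.imwrite("pics/c5b.png",cv2.resize(W["pixels"][200:330,40:190],None,fx=4.5,fy=4.5,interpolation=cv2.INTER_CUBIC)[:,:,::-1])
cv2.imwrite("pics/c5c.png",cv2.resize(W["pixels"][115:245,190:370],None,fx=4.4,fy=4.4,interpolation=cv2.INTER_CUBIC)[:,:,::-1])
```

```text
(no output)
```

View pics/c5a.png

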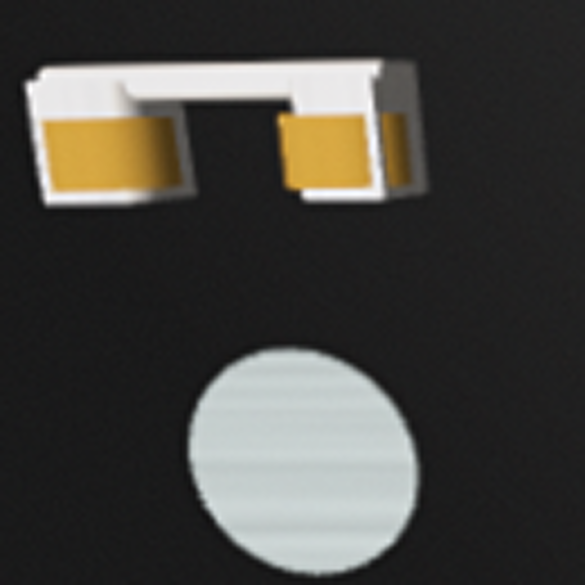

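View pics/c5b.png

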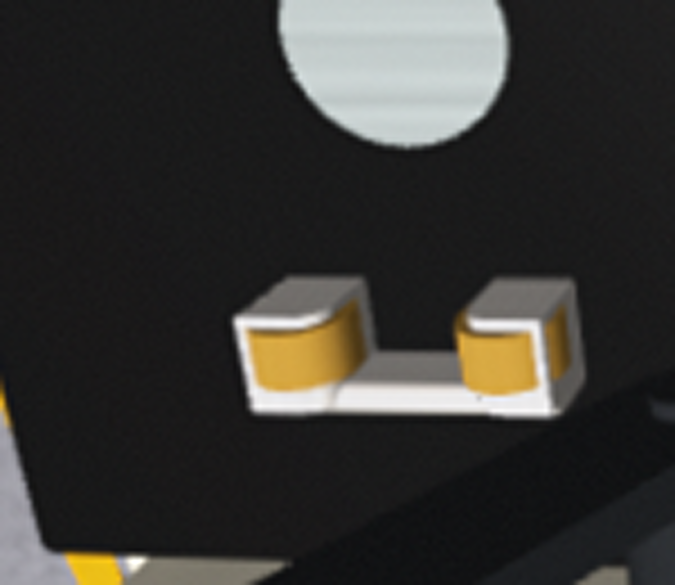

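View pics/c5c.png

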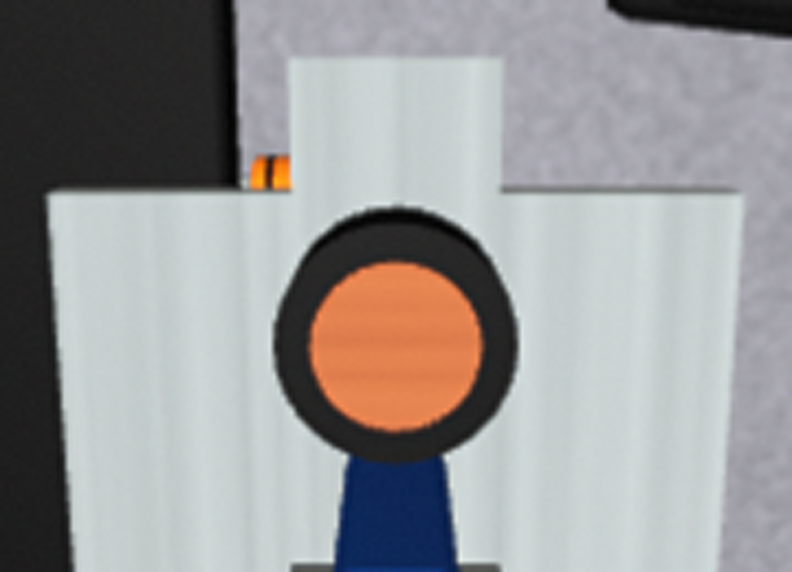

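```bash
cat > fit3.py <<'E'
from h import *
from scipy.optimize import least_squares
from scipy.spatial.transform import Rotation as Ro
W=pickle.load(open("fr3.pkl","rb"))["wrist"]
A=lambda x,y:(60+x/4.5-.4,105+y/4.5-.4)
B=lambda x,y:(40+x/4.5-.4,200+y/4.5-.4)
Cc=lambda x,y:(190+x/4.4-.4,115+y/4.4-.4)
G=lambda x,y:(x*.7-.15,y*.7-.15)
uv=np.array([A(304,460),A(43,205),A(385,200),A(27,82),A(373,75),B(235,320),B(543,320),B(250,415),B(557,415),B(45,550)])
def S(p):
    w,a,b=p[3:];P=np.array([(0,0,195),(w,-a,213),(-w,-a,213),(w,-b,213),(-w,-b,213),(w,a,213),(-w,a,213),(w,b,213),(-w,b,213),(100,120,195)],float)
    c,s=np.cos(p[2]),np.sin(p[2]);return np.c_[p[0]+c*P[:,0]-s*P[:,1],p[1]+s*P[:,0]+c*P[:,1],P[:,2]]
r=least_squares(lambda p:(proj(W,S(p))-uv).ravel(),[665,71,-.169,30,50,70],loss="soft_l1");sp=r.x
print("scope",r.x[:2],np.degrees(r.x[2]),r.x[3:]);print(np.round(proj(W,S(sp))-uv,1).tolist())
P=np.array([(40,-50,6),(-40,-50,6),(12,-65,6),(-12,-65,6),(12,-50,6),(-12,-50,6),(0,-35.5,22),(6,-20,47),(-6,-20,47),(6,20,47),(-6,20,47)],float)
pv=np.array([Cc(50,192),Cc(742,192),Cc(290,57),Cc(503,57),Cc(291,190),Cc(501,189),Cc(396,347),G(380,349),G(421,349),G(382,468),G(418,468)])
def T(p):
    R=Ro.from_euler("ZYX",[p[2],p[4],p[5]] ).as_matrix() if len(p)>4 else Ro.from_euler("Z",p[2]).as_matrix()
    return P@R.T+[p[0],p[1],p[3]]
for p0 in ([537,93,-.17,280],[537,93,-.17,280,0,0]):
    r=least_squares(lambda p:(proj(W,T(p))-pv).ravel(),p0,loss="soft_l1")
    print("plate",np.round(r.x,2),np.degrees(r.x[2]),np.degrees(r.x[4:]),r.cost);print(np.round(proj(W,T(r.x))-pv,1).tolist())
E
python3 fit3.py
```

```text
scope [666.46178254  72.32778643] -9.493965129398116 [30.1700787  50.90582682 71.21378348]
[[0.3, 0.7], [0.2, -0.1], [0.4, -0.2], [-0.8, -0.0], [-0.0, -0.1], [-0.1, -0.5], [-0.0, 0.2], [0.8, -0.8], [-0.3, 0.2], [-0.5, 1.3]]
plate [ 5.3637e+02  9.3430e+01 -1.7000e-01  2.7975e+02] -9.518898283238919 [] 2.4570870481034524
[[0.5, 0.1], [-0.2, -0.2], [0.0, 0.2], [-0.1, 0.1], [0.4, 0.3], [-0.2, 0.5], [0.2, -0.9], [-1.0, -0.5], [0.2, -0.5], [-0.9, 0.5], [1.1, 0.4]]
plate [ 5.3654e+02  9.3230e+01 -1.7000e-01  2.7912e+02 -1.0000e-02 -1.0000e-02] -9.661025415034624 [-0.31583365 -0.76248092] 1.5684230498026686
[[0.3, -0.2], [-0.4, -0.1], [-0.0, -0.0], [-0.1, -0.0], [0.3, 0.1], [-0.3, 0.4], [0.2, -0.7], [-0.6, 0.3], [0.4, 0.2], [-0.8, 0.0], [1.0, -0.0]]
```

Request:
send_rows([
  [[0.3, -0.05, 0], [0, 0, 0]],
  [[0.8, -0.13, 0], [0, 0, 0]],
  [[1.4, -0.23, 0], [0, 0, 0]],
  [[1.9, -0.31, 0], [0, 0, 0]],
  [[2.3, -0.37, -0.1], [0, 0, 0]],
  [[2.5, -0.4, -0.3], [0, 0, 0]],
  [[2.6, -0.42, -0.5], [0, 0, 0]],
  [[2.6, -0.42, -0.7], [0, 0, 0]],
  [[2.6, -0.42, -0.85], [0, 0, 0]],
  [[2.6, -0.42, -0.9], [0, 0, 0]],
  [[2.6, -0.42, -0.9], [0, 0, 0]],
  [[2.6, -0.42, -0.9], [0, 0, 0]],
])

```text
time_s: 9.4
tool_pos: [666.8, 72.6, 247.9]
tool_rot: [[-0.167, -0.986, 0.001], [-0.986, 0.167, 0.0], [-0.001, -0.001, -1.0]]
wrist_force: [0.0, -0.4, -2.8]
gripper_width: 0.125
```

```bash
python3 look.py 4 wrist,side,scene
python3 - <<'E'
from h import *
F=pickle.load(open("fr4.pkl","rb"))
cv2.imwrite("pics/w4big.png",cv2.resize(F["wrist"]["pixels"][90:300,140:420],None,fx=2.85,fy=2.85,interpolation=cv2.INTER_CUBIC)[:,:,::-1])
cv2.imwrite("pics/s4.png",cv2.resize(F["side"]["pixels"][130:230,270:390],None,fx=5,fy=5,interpolation=cv2.INTER_CUBIC)[:,:,::-1])
cv2.imwrite("pics/sc4.png",cv2.resize(F["scene"]["pixels"][170:280,220:360],None,fx=5,fy=5,interpolation=cv2.INTER_CUBIC)[:,:,::-1])
E
```

```text
9.55 [667.   72.5 247.8] yaw_y 170.35 z [ 0.001  0.    -1.   ] F [ 0.9 -0.1 -3. ] T [-0.04  0.03  0.02] w 0.13 q [ 0.17  0.61 -0.59  1.34  0.34  1.29  2.55]
```

View pics/w4big.png

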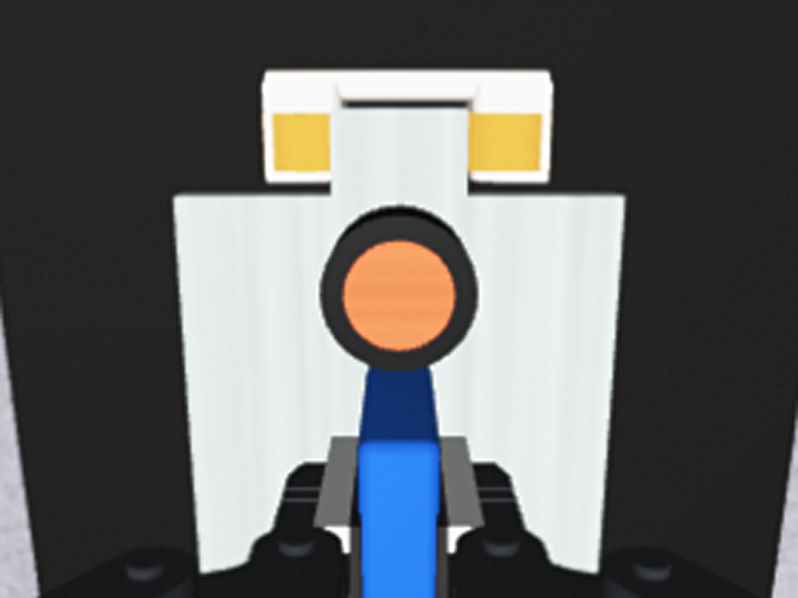

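View pics/s4.png

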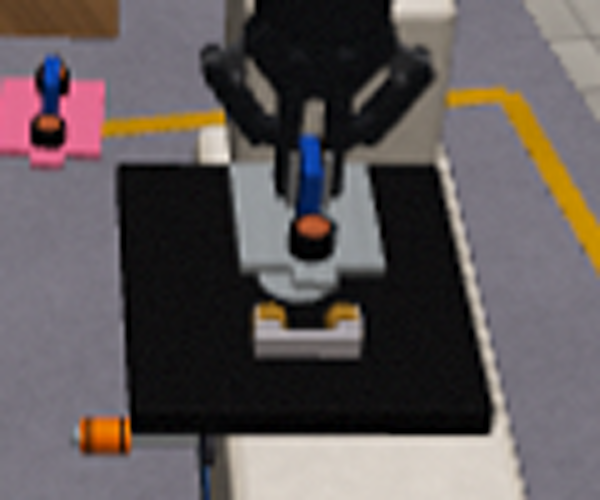

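View pics/sc4.png

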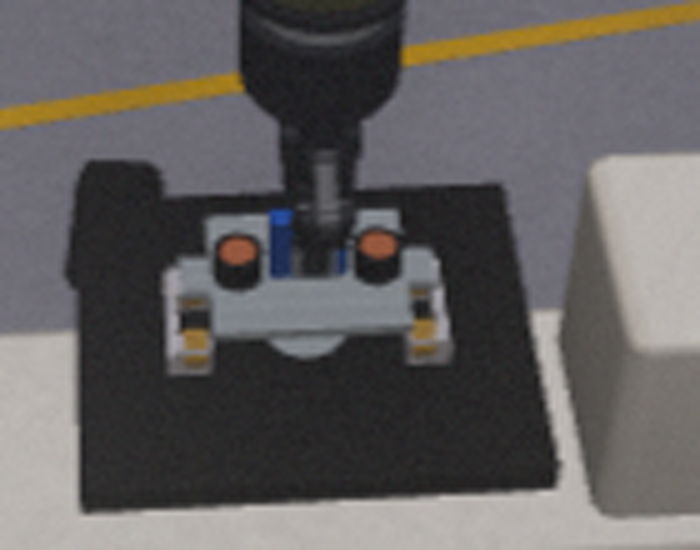

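```bash
cat > fit4.py <<'E'
from h import *
from scipy.optimize import least_squares
from scipy.spatial.transform import Rotation as Ro
W=pickle.load(open("fr4.pkl","rb"))["wrist"]
A=lambda x,y:(140+x/2.85-.35,90+y/2.85-.35)
w,a,b=30.1,50.9,71.2
Q=np.array([(w,-a,213),(-w,-a,213),(w,-b,213),(-w,-b,213)],float);uv=np.array([A(264,182),A(550,182),A(264,71),A(551,71)])
P=np.array([(40,-50,6),(-40,-50,6),(12,-65,6),(-12,-65,6),(12,-50,6),(-12,-50,6),(0,-35.5,22),(6,-20,47),(-6,-20,47)],float)
pv=np.array([A(174,197),A(625,197),A(331,107),A(469,107),A(331,195),A(469,195),A(399,296),A(361,441),A(439,441)])
def T(P,p):
    return P@Ro.from_euler("Z",p[2]).as_matrix().T+[p[0],p[1],p[3]]
r=least_squares(lambda p:(proj(W,T(P,p))-pv).ravel(),[666,72,-.168,235]);print("plate",r.x,np.degrees(r.x[2]),r.fun.round(1))
pl=r.x
r=least_squares(lambda p:(proj(W,T(Q,[p[0],p[1],p[2],0]))-uv).ravel(),[666,72,-.168]);print("scope",r.x,np.degrees(r.x[2]),r.fun.round(1))
d=r.x[:2]-pl[:2];th=-.168
print("need world",d,"scope frame",np.cos(th)*d[0]+np.sin(th)*d[1],-np.sin(th)*d[0]+np.cos(th)*d[1])
E
python3 fit4.py
```

```text
plate [ 6.66747916e+02  7.14108998e+01 -1.67814170e-01  2.36691318e+02] -9.615043690707832 [ 0.4 -0.4 -0.1 -0.5 -0.2  0.4  0.1  0.4  0.4  0.1 -0.5  0.1  0.3 -0.5
 -1.5  0.2  1.3  0.2]
scope [ 6.65253945e+02  7.14731153e+01 -1.68471774e-01] -9.652721596769371 [ 0.3 -2.  -0.2 -2.  -1.   1.9  0.9  2. ]
need world [-1.4939708   0.06221552] scope frame -1.4833405380119646 -0.1884685206064594
```

```bash
cat >> fit4.py <<'E'
print("---")
b=73.8
Q2=np.array([(w,-a,213),(-w,-a,213),(w,-b,210),(-w,-b,210)],float)
r=least_squares(lambda p:(proj(W,T(Q2,[p[0],p[1],p[2],0]))-uv).ravel(),[666,72,-.168]);print("scope",r.x,np.degrees(r.x[2]),r.fun.round(1))
d=r.x[:2]-pl[:2]
print("need scope frame",np.cos(th)*d[0]+np.sin(th)*d[1],-np.sin(th)*d[0]+np.cos(th)*d[1])
for P3 in [(0,-67,210),(0,-67,204),(0,-73,210),(13.5,-60,213),(-13.5,-60,213),(0,-61,195),(13.5,-51,195),(10.8,-55,206),(-10.8,-55,206)]:
    u=proj(W,T(np.array([P3],float),[*r.x,0]))[0]; print(P3,((u-[140,90]+.35)*2.85).round(0))
E
python3 fit4.py
sed -i 's/uv=np.array(\[A(304/uv0=np.array([A(304/' fit3.py
cat > fit3b.py <<'E'
exec(open("fit3.py").read().split("def S")[0].replace("uv0","uv"))
from scipy.optimize import least_squares
uv=np.vstack([uv[[0,1,2,5,6,9]],[B(290,278),B(575,278)]])
def S(p):
    w,a=p[3:5];P=np.array([(0,0,195),(w,-a,213),(-w,-a,213),(w,a,213),(-w,a,213),(100,120,195),(w,a,195),(-w,a,195)],float)
    c,s=np.cos(p[2]),np.sin(p[2]);return np.c_[p[0]+c*P[:,0]-s*P[:,1],p[1]+s*P[:,0]+c*P[:,1],P[:,2]]
r=least_squares(lambda p:(proj(W,S(p))-uv).ravel(),[665,71,-.169,30,50],loss="soft_l1")
print(r.x,np.degrees(r.x[2]),r.fun.round(1))
E
python3 fit3b.py
```

```text
plate [ 6.66747916e+02  7.14108998e+01 -1.67814170e-01  2.36691318e+02] -9.615043690707832 [ 0.4 -0.4 -0.1 -0.5 -0.2  0.4  0.1  0.4  0.4  0.1 -0.5  0.1  0.3 -0.5
 -1.5  0.2  1.3  0.2]
scope [ 6.65253945e+02  7.14731153e+01 -1.68471774e-01] -9.652721596769371 [ 0.3 -2.  -0.2 -2.  -1.   1.9  0.9  2. ]
need world [-1.4939708   0.06221552] scope frame -1.4833405380119646 -0.1884685206064594
---
scope [ 6.65465838e+02  7.27489461e+01 -1.68582435e-01] -9.659062042443166 [ 0.4  0.1 -0.3  0.2 -0.3 -0.2  0.1 -0.1]
need scope frame -1.4877637034858686 1.1048308942558072
(0, -67, 210) [407. 104.]
(0, -67, 204) [407. 104.]
(0, -73, 210) [407.  74.]
(13.5, -60, 213) [343. 138.]
(-13.5, -60, 213) [472. 138.]
(0, -61, 195) [407. 131.]
(13.5, -51, 195) [349. 175.]
(10.8, -55, 206) [358. 161.]
(-10.8, -55, 206) [456. 161.]
[ 6.66517331e+02  7.22349509e+01 -1.63581733e-01  2.99964327e+01
  5.09057003e+01] -9.372542928216712 [ 0.2  0.6  0.2 -0.2 -0.1 -0.3  0.1 -0.5 -0.2  0.  -0.3  1.4 -0.4 -0.3
  0.4  0.1]
```

Request:
send_rows([
  [[-0.026, 0.025, 0], [0, 0, 0]],
  [[-0.026, 0.025, -0.1], [0, 0, 0]],
  [[-0.026, 0.025, -0.2], [0, 0, 0]],
  [[-0.026, 0.025, -0.3], [0, 0, 0]],
  [[-0.026, 0.025, -0.3], [0, 0, 0]],
  [[-0.026, 0.025, -0.3], [0, 0, 0]],
])

```text
time_s: 10.15
tool_pos: [665.6, 73.7, 232.5]
tool_rot: [[-0.168, -0.986, 0.001], [-0.986, 0.168, 0.0], [-0.0, -0.0, -1.0]]
wrist_force: [-0.1, 0.2, -2.5]
gripper_width: 0.125
```

```bash
python3 look.py 5 wrist
python3 - <<'E'
from h import *
F=pickle.load(open("fr5.pkl","rb"))
cv2.imwrite("pics/w5big.png",cv2.resize(F["wrist"]["pixels"][90:300,140:420],None,fx=2.85,fy=2.85,interpolation=cv2.INTER_CUBIC)[:,:,::-1])
E
```

```text
10.2 [665.7  73.7 232.8] yaw_y 170.35 z [ 0.001  0.    -1.   ] F [ 0.2  0.1 -3. ] T [ 0.04 -0.01 -0.01] w 0.125 q [ 0.17  0.62 -0.58  1.36  0.34  1.26  2.54]
```

View pics/w5big.png

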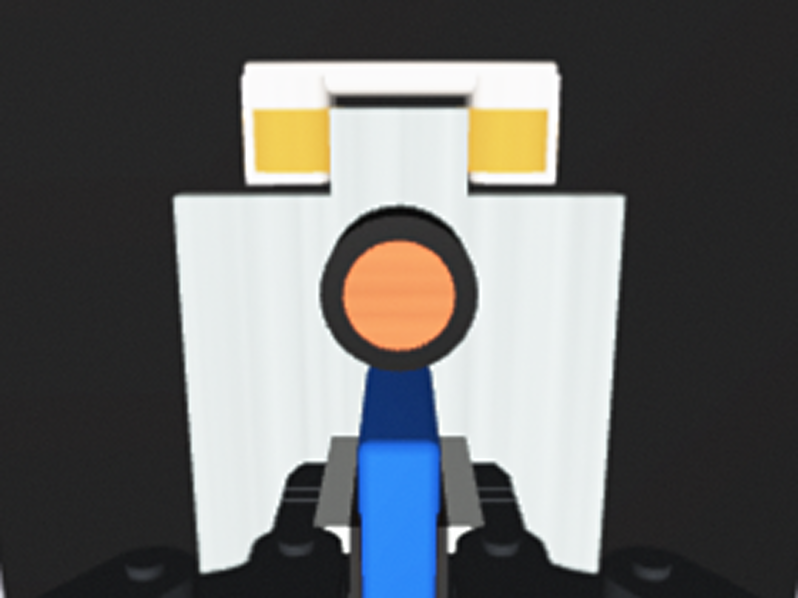

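Ear and slot line up: ear centre 399.5, slot centre 401, and about a 2 mm gap to the wall. Next I lower the plate gently onto the clips.

Request:
send_rows([
  [[0, 0, -0.06], [0, 0, 0]],
  [[0, 0, -0.12], [0, 0, 0]],
  [[0, 0, -0.18], [0, 0, 0]],
  [[0, 0, -0.22], [0, 0, 0]],
  [[0, 0, -0.25], [0, 0, 0]],
  [[0, 0, -0.27], [0, 0, 0]],
  [[0, 0, -0.29], [0, 0, 0]],
  [[0, 0, -0.29], [0, 0, 0]],
])

```text
time_s: 11.0
tool_pos: [665.8, 73.5, 218.1]
tool_rot: [[-0.168, -0.986, 0.001], [-0.986, 0.168, 0.0], [-0.0, -0.001, -1.0]]
wrist_force: [-0.9, -3.2, 2.5]
gripper_width: 0.127
```

Request:
send_rows([
  [[0, 0, -0.03], [0, 0, 0]],
  [[0, 0, -0.06], [0, 0, 0]],
  [[0, 0, -0.09], [0, 0, 0]],
  [[0, 0, -0.09], [0, 0, 0]],
])

```text
time_s: 11.4
tool_pos: [665.6, 73.5, 213.1]
tool_rot: [[-0.168, -0.986, 0.001], [-0.986, 0.168, 0.0], [-0.0, -0.0, -1.0]]
wrist_force: [-0.7, -2.1, -0.8]
gripper_width: 0.128
```

Request:
send_rows([
  [[0, 0, -0.03], [0, 0, 0]],
  [[0, 0, -0.06], [0, 0, 0]],
  [[0, 0, -0.09], [0, 0, 0]],
  [[0, 0, -0.12], [0, 0, 0]],
  [[0, 0, -0.12], [0, 0, 0]],
])

```text
time_s: 11.9
tool_pos: [665.3, 73.5, 207.6]
tool_rot: [[-0.168, -0.986, 0.0], [-0.986, 0.168, -0.0], [0.0, -0.0, -1.0]]
wrist_force: [-3.2, -1.4, 4.8]
gripper_width: 0.128
```

```bash
python3 look.py 6 wrist
python3 - <<'E'
from h import *
F=pickle.load(open("fr6.pkl","rb"))
cv2.imwrite("pics/w6big.png",cv2.resize(F["wrist"]["pixels"][90:300,140:420],None,fx=2.85,fy=2.85,interpolation=cv2.INTER_CUBIC)[:,:,::-1])
E
```

```text
11.95 [665.3  73.5 207.7] yaw_y 170.34 z [ 0. -0. -1.] F [-3.7 -3.   5.4] T [-0.36  0.73  0.05] w 0.124 q [ 0.17  0.64 -0.58  1.4   0.35  1.21  2.53]
```

View pics/w6big.png

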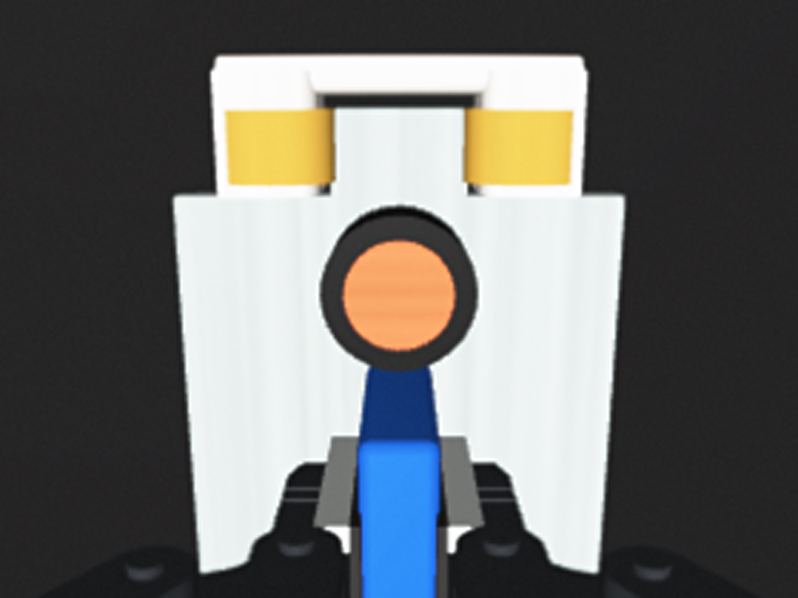

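Request:
send_rows([
  [[0, 0, -0.04], [0, 0, 0]],
  [[0, 0, -0.08], [0, 0, 0]],
  [[0, 0, -0.1], [0, 0, 0]],
  [[0, 0, -0.1], [0, 0, 0]],
])

```text
time_s: 12.35
tool_pos: [665.4, 73.5, 207.6]
tool_rot: [[-0.168, -0.986, 0.004], [-0.986, 0.168, -0.001], [0.0, -0.004, -1.0]]
wrist_force: [-11.0, -5.1, 28.8]
gripper_width: 0.128
```

It's stopped hard at the table-grasp height offset (plate at z≈195) with 29 N. I'll relieve the load, open and lift.

Request:
send_rows([
  [[0, 0, 0.0], [0, 0, 0]],
  [[0, 0, 0.0], [0, 0, 0]],
  [[0, 0, 0.0], [0, 0, 0]],
])

```text
time_s: 12.65
tool_pos: [665.4, 73.5, 207.7]
tool_rot: [[-0.169, -0.986, 0.004], [-0.986, 0.169, -0.001], [0.0, -0.004, -1.0]]
wrist_force: [-2.4, -1.9, 4.7]
gripper_width: 0.127
```

Request:
send_rows([
  [[0, 0, 0.0], [0, 0, 0]],
  [[0, 0, 0.0], [0, 0, 0]],
  [[0, 0, 0.0], [0, 0, 0]],
  [[0, 0, 0.0], [0, 0, 0]],
  [[0, 0, 0.0], [0, 0, 0]],
  [[0, 0, 0.0], [0, 0, 0]],
  [[0, 0, 0.0], [0, 0, 0]],
  [[0, 0, 0.1], [0, 0, 0]],
  [[0, 0, 0.4], [0, 0, 0]],
  [[0, 0, 0.8], [0, 0, 0]],
  [[0, 0, 1.3], [0, 0, 0]],
  [[0, 0, 1.8], [0, 0, 0]],
  [[0, 0, 2.2], [0, 0, 0]],
  [[0, 0, 2.4], [0, 0, 0]],
  [[0, 0, 2.4], [0, 0, 0]],
], claw=0.6)

```text
time_s: 14.15
tool_pos: [665.8, 73.8, 329.2]
tool_rot: [[-0.169, -0.986, 0.007], [-0.986, 0.169, -0.0], [-0.001, -0.007, -1.0]]
wrist_force: [0.6, -0.4, -0.3]
gripper_width: 0.6
```

```bash
python3 look.py 7 wrist,scene,side plate,seat
python3 - <<'E'
from h import *
F=pickle.load(open("fr7.pkl","rb"))
cv2.imwrite("pics/w7big.png",cv2.resize(F["wrist"]["pixels"],None,fx=1.42,fy=1.42,interpolation=cv2.INTER_CUBIC)[:,:,::-1])
cv2.imwrite("pics/s7.png",np.hstack([cv2.resize(F["side"]["pixels"][150:240,270:390],(480,360),interpolation=cv2.INTER_CUBIC),cv2.resize(F["scene"]["pixels"][190:280,230:310],(320,360),interpolation=cv2.INTER_CUBIC)])[:,:,::-1])
E
```

```text
wrist plate [([664.0, 69.0, 192.0], 0.78)]
wrist seat []
scene plate [([400.0, 510.0, -3.0], 0.84), ([669.0, 69.0, 198.0], 0.83), ([610.0, 548.0, 4.0], 0.75)]
scene seat [([660.0, 73.0, 193.0], 0.67)]
side plate [([608.0, 546.0, -1.0], 0.9), ([404.0, 511.0, -4.0], 0.76), ([667.0, 70.0, 196.0], 0.61)]
side seat [([664.0, 72.0, 197.0], 0.88)]
14.6 [665.3  73.4 327.1] yaw_y 170.3 z [ 0.003 -0.001 -1.   ] F [ 0.4  0.7 -0.2] T [-0.   -0.01 -0.04] w 0.601 q [ 0.16  0.57 -0.6   1.19  0.31  1.47  2.58]
```

View pics/w7big.png

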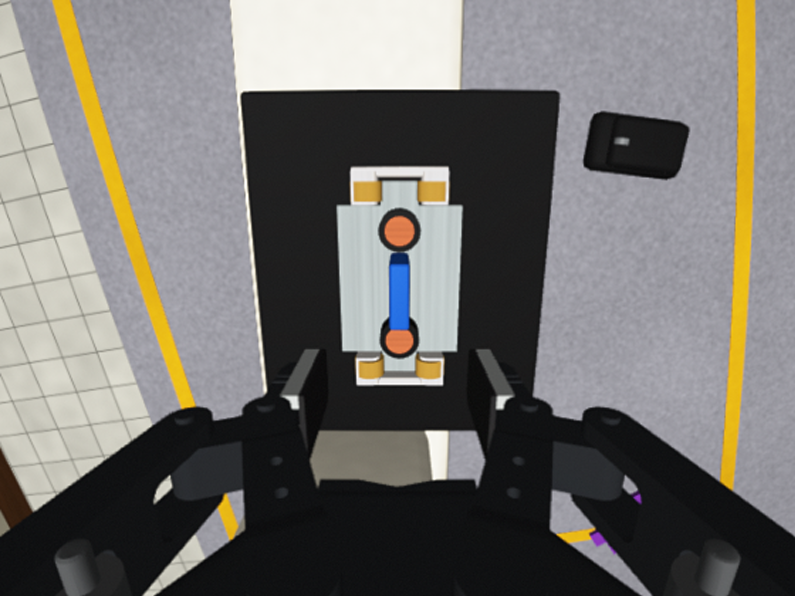

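View pics/s7.png

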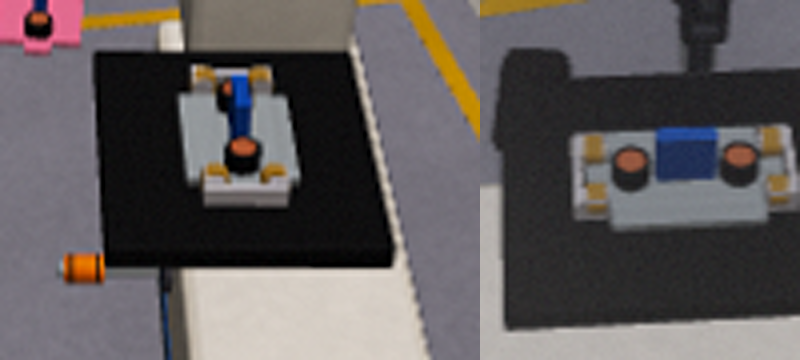

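The plate lies flat with both ears under the clips: wrist view shows it square in the bracket, and both clip pairs sit above the ears. Now the knob. I'll retreat, yaw −90°, then lean back 40°.

Request:
send_rows([
  [[-0.2, 0, 0], [0, 0, -0.7]],
  [[-0.6, 0, 0], [0, 0, -1.6]],
  [[-1.0, 0, 0], [0, 0, -2.6]],
  [[-1.5, 0, 0], [0, 0, -3.6]],
  [[-2.0, 0, 0], [0, 0, -4.6]],
  [[-2.4, 0, -0.1], [0, 0, -5.6]],
  [[-2.8, 0, -0.2], [0, 0, -6.6]],
  [[-3.1, 0, -0.3], [0, 0, -7.6]],
  [[-3.4, 0, -0.4], [0, 0, -8.6]],
  [[-3.7, 0, -0.5], [0, 0, -9.6]],
  [[-3.9, 0, -0.5], [0, 0, -10.5]],
  [[-3.9, 0, -0.5], [0, 0, -11.24]],
  [[-3.9, 0, -0.5], [0, 0, -11.24]],
  [[-3.9, 0, -0.5], [0, 0, -11.24]],
], claw=0.8)

```text
time_s: 16.0
tool_pos: [470.4, 73.5, 302.2]
tool_rot: [[-0.986, 0.164, -0.001], [0.164, 0.986, -0.003], [0.0, -0.003, -1.0]]
wrist_force: [-0.1, 0.4, 0.6]
gripper_width: 0.799
```

Request:
send_rows([
  [[0, 0, -0.1], [-0.1, -0.6, 0]],
  [[0.05, 0, -0.3], [-0.2, -1.3, 0]],
  [[0.1, 0, -0.5], [-0.33, -2.0, 0]],
  [[0.15, 0, -0.8], [-0.47, -2.8, 0]],
  [[0.2, 0, -1.1], [-0.6, -3.6, 0]],
  [[0.3, 0, -1.5], [-0.72, -4.3, 0]],
  [[0.4, 0, -1.9], [-0.82, -4.9, 0]],
  [[0.45, -0.05, -2.3], [-0.82, -4.93, 0]],
  [[0.5, -0.07, -2.6], [-0.82, -4.93, 0]],
  [[0.5, -0.07, -2.7], [-0.82, -4.93, 0]],
  [[0.5, -0.07, -2.7], [-0.82, -4.93, 0]],
  [[0.5, -0.07, -2.7], [-0.82, -4.93, 0]],
])

```text
time_s: 17.2
tool_pos: [497.9, 73.0, 168.0]
tool_rot: [[-0.759, 0.162, 0.631], [0.123, 0.987, -0.105], [-0.64, -0.002, -0.769]]
wrist_force: [-26.1, -13.2, -9.9]
gripper_width: 0.797
```

```bash
python3 look.py 8 wrist,side,scene knob
python3 - <<'E'
from h import *
F=pickle.load(open("fr8.pkl","rb"))
cv2.imwrite("pics/s8.png",cv2.resize(F["side"]["pixels"][110:290,190:410],None,fx=3.5,fy=3.2,interpolation=cv2.INTER_CUBIC)[:,:,::-1])
from station import arm
s=arm.state();p=np.array(s["tool_pos"]);th=np.radians(-9.6);d=p-[665.5,72.5,0]
print("scope frame TCP",np.cos(th)*d[0]+np.sin(th)*d[1],-np.sin(th)*d[0]+np.cos(th)*d[1],p[2]); print(np.round(s["tool_rot"],3))
E
```

```text
wrist knob [([551.0, 56.0, 100.0], 0.85)]
side knob [([555.0, 63.0, 96.0], 0.62)]
scene knob []
17.5 [498.   69.8 169.4] yaw_y 80.3 z [ 0.63  -0.112 -0.768] F [-0.2 -0.2  0.7] T [0.1  0.68 0.01] w 0.799 q [-0.04  0.3  -0.56  2.5   1.87  0.61 -0.88]
scope frame TCP -164.75014630698993 -30.568372212185736 169.35690103757665
[[-0.758  0.168  0.63 ]
 [ 0.126  0.986 -0.112]
 [-0.64  -0.006 -0.768]]
```

View pics/wrist8.png

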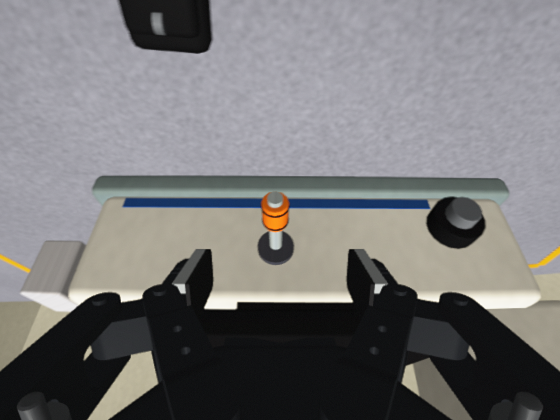

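View pics/s8.png

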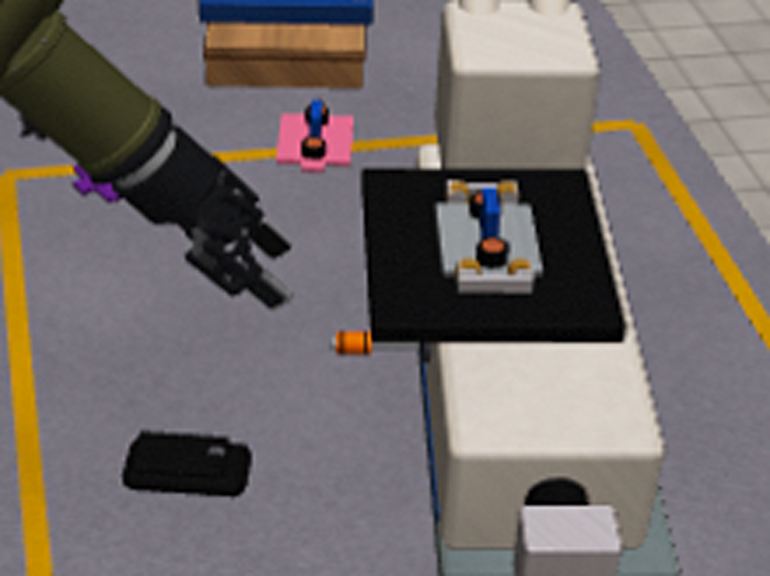

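Run:
```python
from station import arm
import numpy as np
s=arm.state(); print(s["qpos"].tolist(),s["wrist_force"],s["torque"],s["time_s"])
from h import *
W=pickle.load(open("fr8.pkl","rb"))["wrist"]
cv2.imwrite("pics/c8.png",cv2.resize(W["pixels"][170:280,220:340],None,fx=5,fy=5,interpolation=cv2.INTER_CUBIC)[:,:,::-1])
th=np.radians(-9.6);c,s_=np.cos(th),np.sin(th)
for P in [(-124,-30,100),(-109,-30,100),(-94,-30,100),(-45,-30,100)]:
    w=np.array([665.5+c*P[0]-s_*P[1],72.5+s_*P[0]+c*P[1],P[2]]);u=proj(W,w)[0];print(P,w.round(1),u.round(1),((u-[220,170])*5+2).round())
```

```text
[-0.037052722229021985, 0.2951713000342961, -0.5559806871935961, 2.4974548484792867, 1.8699933696861706, 0.6120355506250094, -0.8762265520370898] [-0.15509381 -0.17092941  0.70385471] [0.10085263 0.67856944 0.01315507] 17.5
(-124, -30, 100) [538.2  63.6 100. ] [274.5 199.2] [275. 148.]
(-109, -30, 100) [553.   61.1 100. ] [274.7 210.1] [275. 202.]
(-94, -30, 100) [567.8  58.6 100. ] [274.8 219.9] [276. 252.]
(-45, -30, 100) [616.1  50.4 100. ] [275.3 246.2] [278. 383.]
```

View pics/c8.png

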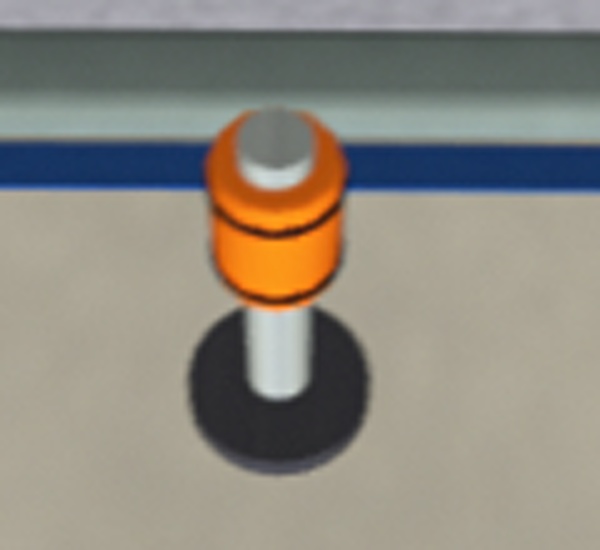

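Request:
send_rows([
  [[0.1, -0.02, -0.1], [0, 0, 0]],
  [[0.3, -0.05, -0.4], [0, 0, 0]],
  [[0.5, -0.08, -0.65], [0, 0, 0]],
  [[0.7, -0.11, -0.92], [0, 0, 0]],
  [[0.9, -0.145, -1.18], [0, 0, 0]],
  [[1.05, -0.17, -1.37], [0, 0, 0]],
  [[1.18, -0.19, -1.54], [0, 0, 0]],
  [[1.28, -0.205, -1.68], [0, 0, 0]],
  [[1.28, -0.205, -1.68], [0, 0, 0]],
  [[1.28, -0.205, -1.68], [0, 0, 0]],
])

```text
time_s: 18.5
tool_pos: [561.8, 59.6, 85.4]
tool_rot: [[-0.758, 0.168, 0.63], [0.125, 0.986, -0.112], [-0.64, -0.006, -0.768]]
wrist_force: [0.4, -1.0, 0.5]
gripper_width: 0.8
```

```bash
cat > tcp.py <<'E'
from station import arm
import numpy as np
s=arm.state();p=np.array(s["tool_pos"]);th=np.radians(-9.6);d=p-[665.5,72.5,0]
print("scope TCP",np.round([np.cos(th)*d[0]+np.sin(th)*d[1],-np.sin(th)*d[0]+np.cos(th)*d[1],p[2]],1),"grasp pt",end=" ")
p=p-19*np.array(s["tool_rot"])[:,2];d=p-[665.5,72.5,0]
print(np.round([np.cos(th)*d[0]+np.sin(th)*d[1],-np.sin(th)*d[0]+np.cos(th)*d[1],p[2]],1))
E
python3 look.py 9 wrist,side; python3 tcp.py
```

```text
18.6 [561.8  59.7  85.8] yaw_y 80.33 z [ 0.631 -0.112 -0.768] F [0.2 0.6 0.2] T [0.13 0.69 0.06] w 0.799 q [ 0.03  0.59 -0.58  2.46  2.16  0.8  -1.07]
scope TCP [-100.1  -29.9   85.8] grasp pt [-112.3  -29.8  100.4]
```

View pics/wrist9.png

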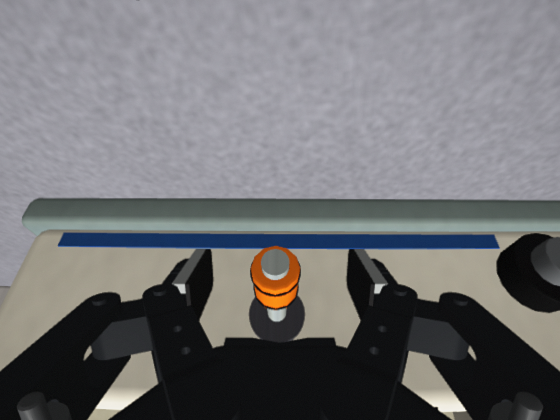

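Request:
send_rows([
  [[0, -0.03, 0], [0, 0, 0]],
  [[0, -0.03, 0], [0, 0, 0]],
  [[0, -0.03, 0], [0, 0, 0]],
  [[0, -0.03, 0], [0, 0, 0]],
  [[0, -0.03, 0], [0, 0, 0]],
  [[0, -0.03, 0], [0, 0, 0]],
  [[0, -0.03, 0], [0, 0, 0]],
  [[0, -0.03, 0], [0, 0, 0]],
  [[0, -0.03, 0], [0, 0, 0]],
], claw=0, squeeze=60)

```text
time_s: 19.5
tool_pos: [561.7, 57.7, 86.3]
tool_rot: [[-0.757, 0.169, 0.631], [0.125, 0.986, -0.113], [-0.641, -0.006, -0.767]]
wrist_force: [-3.2, -2.1, 4.2]
gripper_width: 0.234
```

```bash
python3 look.py 10 wrist,side; python3 tcp.py;  python3 - <<'E'
from h import *
F=pickle.load(open("fr10.pkl","rb"))
cv2.imwrite("pics/s10.png",np.hstack([cv2.resize(F["side"]["pixels"][170:240,260:350],None,fx=4.4,fy=4.4,interpolation=cv2.INTER_CUBIC),cv2.resize(F["wrist"]["pixels"][220:290,230:320],None,fx=4.4,fy=4.4,interpolation=cv2.INTER_CUBIC)])[:,:,::-1])
E
```

```text
19.6 [561.7  57.7  86.3] yaw_y 80.3 z [ 0.631 -0.113 -0.767] F [-2.8 -2.1  4.7] T [-0.21  0.5  -0.19] w 0.237 q [ 0.04  0.58 -0.58  2.46  2.16  0.8  -1.07]
scope TCP [-99.9 -31.9  86.3] grasp pt [-112.1  -31.8  100.8]
```

View pics/s10.png

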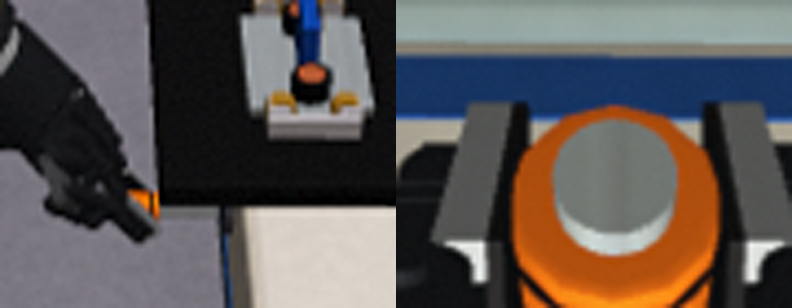

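Request:
send_rows([
  [[-0.04, 0.007, 0], [0, 0, 0]],
  [[-0.08, 0.013, 0], [0, 0, 0]],
  [[-0.12, 0.02, 0], [0, 0, 0]],
  [[-0.16, 0.027, 0], [0, 0, 0]],
  [[-0.2, 0.034, 0], [0, 0, 0]],
  [[-0.24, 0.04, 0], [0, 0, 0]],
  [[-0.24, 0.04, 0], [0, 0, 0]],
])

```text
time_s: 20.3
tool_pos: [548.5, 59.9, 86.2]
tool_rot: [[-0.758, 0.167, 0.631], [0.124, 0.986, -0.112], [-0.641, -0.007, -0.768]]
wrist_force: [-6.2, -0.3, 6.0]
gripper_width: 0.241
```

```bash
python3 look.py 11 wrist; python3 tcp.py
```

```text
20.35 [548.4  59.9  86.2] yaw_y 80.38 z [ 0.631 -0.112 -0.768] F [-6.3  0.4  5.6] T [ 0.02  0.81 -0.18] w 0.238 q [ 0.03  0.58 -0.6   2.49  2.16  0.83 -1.09]
scope TCP [-113.3  -31.9   86.2] grasp pt [-125.5  -31.8  100.8]
```

Request:
send_rows([
  [[-0.04, 0.007, 0], [0, 0, 0]],
  [[-0.08, 0.013, 0], [0, 0, 0]],
  [[-0.09, 0.015, 0], [0, 0, 0]],
  [[-0.09, 0.015, 0], [0, 0, 0]],
])

```text
time_s: 20.75
tool_pos: [544.2, 60.6, 86.3]
tool_rot: [[-0.759, 0.168, 0.629], [0.124, 0.986, -0.113], [-0.639, -0.008, -0.769]]
wrist_force: [-0.5, -1.4, -2.0]
gripper_width: 0.233
```

```bash
python3 look.py 12 wrist; python3 tcp.py
```

```text
20.8 [544.3  60.6  86.3] yaw_y 80.35 z [ 0.629 -0.113 -0.769] F [-1.8 -1.9  1.1] T [-0.17  0.68 -0.24] w 0.237 q [ 0.1   0.61 -0.72  2.5   2.1   0.89 -1.04]
scope TCP [-117.5  -31.9   86.3] grasp pt [-129.7  -31.8  100.9]
```

Request:
send_rows([
  [[0, 0, 0], [0, 0, 0]],
  [[0, 0, 0], [0, 0, 0]],
  [[0, 0, 0], [0, 0, 0]],
  [[0, 0, 0], [0, 0, 0]],
  [[0, 0, 0], [0, 0, 0]],
  [[0, 0, 0], [0, 0, 0]],
  [[0, 0, 0], [0, 0, 0]],
  [[0, 0, 0], [0, 0, 0]],
], claw=0.8)

```text
time_s: 21.6
tool_pos: [544.3, 60.7, 86.3]
tool_rot: [[-0.759, 0.168, 0.629], [0.124, 0.986, -0.113], [-0.639, -0.008, -0.769]]
wrist_force: [-0.7, 0.5, 0.3]
gripper_width: 0.8
```

```bash
python3 look.py 13 wrist knob; python3 tcp.py
```

```text
wrist knob [([535.0, 59.0, 101.0], 0.89)]
21.7 [544.3  60.6  86.3] yaw_y 80.35 z [ 0.629 -0.113 -0.769] F [-0.5  0.8 -0. ] T [ 0.17  0.62 -0.09] w 0.801 q [ 0.12  0.62 -0.76  2.5   2.08  0.91 -1.02]
scope TCP [-117.5  -31.9   86.3] grasp pt [-129.7  -31.8  100.9]
```

View pics/wrist13.png

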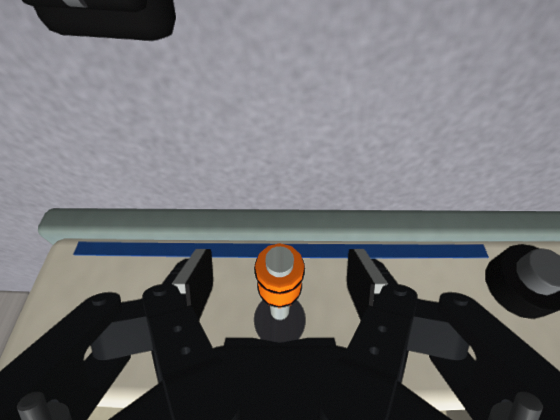

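Request:
send_rows([
  [[-0.1, 0.02, 0.15], [0, 0, 0]],
  [[-0.25, 0.04, 0.35], [0, 0, 0]],
  [[-0.4, 0.07, 0.55], [0, 0, 0]],
  [[-0.55, 0.1, 0.75], [0, 0, 0]],
  [[-0.7, 0.12, 0.95], [0, 0, 0]],
  [[-0.85, 0.15, 1.1], [0, 0, 0]],
  [[-1.0, 0.18, 1.25], [0, 0, 0]],
  [[-1.0, 0.18, 1.25], [0, 0, 0]],
  [[-1.0, 0.18, 1.25], [0, 0, 0]],
])

```text
time_s: 22.6
tool_pos: [501.1, 72.8, 153.3]
tool_rot: [[-0.763, 0.169, 0.624], [0.125, 0.986, -0.115], [-0.634, -0.01, -0.773]]
wrist_force: [-0.1, 0.8, 0.0]
gripper_width: 0.8
```

```bash
python3 look.py 14 wrist,side,scene knob,plate; python3 tcp.py
python3 - <<'E'
from h import *
W=pickle.load(open("fr14.pkl","rb"))["wrist"]
cv2.imwrite("pics/c14.png",cv2.resize(W["pixels"][170:290,210:350],None,fx=5,fy=5,interpolation=cv2.INTER_CUBIC)[:,:,::-1])
th=np.radians(-9.6);c,s_=np.cos(th),np.sin(th)
for o in (0,18,36):
  for P in [(-124-o,-30,100),(-94-o,-30,100),(-45,-30,100)]:
    u=proj(W,[665.5+c*P[0]-s_*P[1],72.5+s_*P[0]+c*P[1],P[2]])[0];print(o,P,((u-[210,170])*5+2).round())
E
```

```text
wrist knob [([532.0, 56.0, 101.0], 0.73)]
wrist plate []
side knob [([536.0, 68.0, 99.0], 0.57)]
side plate [([666.0, 71.0, 193.0], 0.9), ([404.0, 510.0, -0.0], 0.46)]
scene knob []
scene plate [([608.0, 550.0, 0.0], 0.89), ([404.0, 512.0, 0.0], 0.86)]
23.05 [500.9  72.6 153.2] yaw_y 80.24 z [ 0.623 -0.115 -0.774] F [ 0.3 -0.6 -0.6] T [ 0.12  0.62 -0.  ] w 0.801 q [ 0.43  0.64 -1.43  2.5   1.66  1.19 -0.74]
scope TCP [-162.3  -27.3  153.2] grasp pt [-174.3  -27.2  167.9]
0 (-124, -30, 100) [326. 218.]
0 (-94, -30, 100) [329. 320.]
0 (-45, -30, 100) [332. 449.]
18 (-142, -30, 100) [324. 145.]
18 (-112, -30, 100) [327. 262.]
18 (-45, -30, 100) [332. 449.]
36 (-160, -30, 100) [321.  60.]
36 (-130, -30, 100) [325. 195.]
36 (-45, -30, 100) [332. 449.]
```

View pics/c14.png

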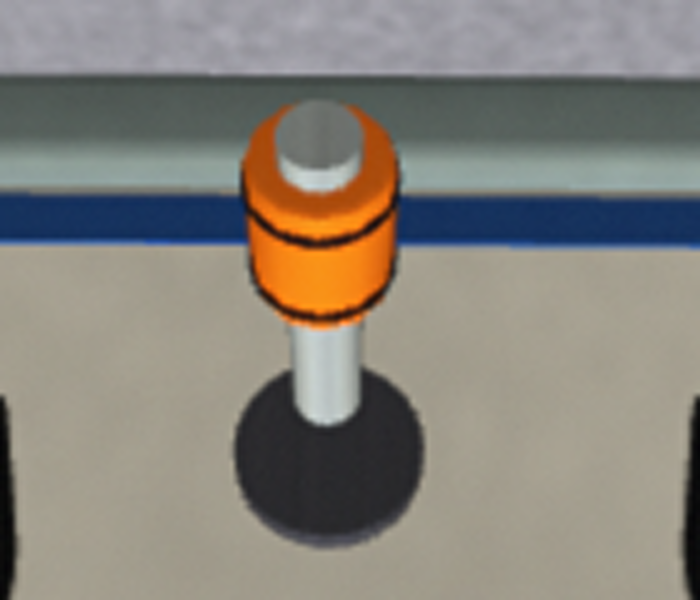

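View pics/side14.png

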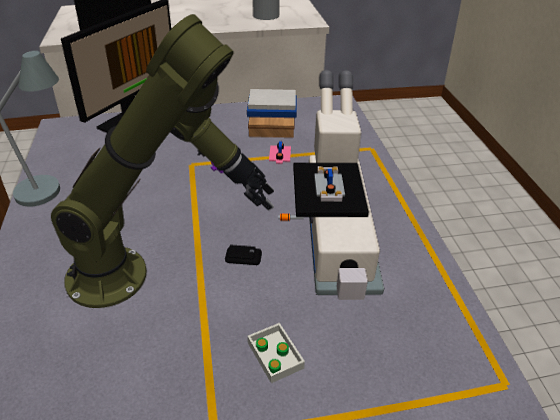

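Request:
send_rows([
  [[0, 0, 0.2], [0.1, 0.5, 0]],
  [[0, 0, 0.4], [0.2, 1.0, 0]],
  [[0, 0, 0.7], [0.3, 1.5, 0]],
  [[0, 0, 1.0], [0.4, 2.0, 0]],
  [[0, 0, 1.3], [0.5, 2.5, 0]],
  [[0, 0, 1.6], [0.5, 3.0, 0]],
  [[0, 0, 1.9], [0.5, 3.0, 0]],
  [[0, 0, 2.0], [0.5, 3.0, 0]],
  [[0, 0, 2.0], [0.5, 3.0, 0]],
  [[0, 0, 2.0], [0.5, 3.0, 0]],
])

```text
time_s: 24.05
tool_pos: [500.3, 72.3, 252.5]
tool_rot: [[-0.953, 0.164, 0.253], [0.156, 0.986, -0.055], [-0.258, -0.013, -0.966]]
wrist_force: [0.2, 0.0, -0.3]
gripper_width: 0.799
```

```bash
python3 look.py 15 side,scene mouse,tray,knob
python3 - <<'E'
from h import *
F=pickle.load(open("fr15.pkl","rb"))["side"];O=pickle.load(open("fr0.pkl","rb"))["side"]
o=O["pixels"].astype(int);f=F["pixels"].astype(int)
for n,(a,b,c,d) in dict(mouse=(235,275,215,275),tray=(315,385,240,310)).items(): print(n,np.abs(o[a:b,c:d]-f[a:b,c:d]).mean().round(2),(np.abs(o[a:b,c:d]-f[a:b,c:d]).max(2)>60).sum())
a=cv2.resize(F["pixels"][150:230,270:380],None,fx=7,fy=7,interpolation=cv2.INTER_CUBIC)
cv2.imwrite("pics/s15.png",a[:,:,::-1])
th=np.radians(-9.6);c,s_=np.cos(th),np.sin(th)
for fr,nm in((O,"start"),(F,"now")):
  for o_ in (0,18,36):
    u=proj(fr,[665.5+c*(-109-o_)-s_*-30,72.5+s_*(-109-o_)+c*-30,100])[0];print("pred",o_,u.round(1))
  p=fr["pixels"].astype(int);m=(p[...,0]>180)&(p[...,1]>80)&(p[...,1]<150)&(p[...,2]<60);m[:200]=0;m[230:]=0;m[:,:260]=0;m[:,310:]=0
  y,x=np.nonzero(m);print(nm,x.mean(),y.mean(),len(x),x.min(),x.max())
E
```

```text
side mouse [([401.0, 14.0, 5.0], 0.68)]
side tray [([436.0, -341.0, 0.0], 0.74)]
side knob [([532.0, 67.0, 97.0], 0.56), ([563.0, 55.0, 174.0], 0.51), ([676.0, 125.0, 197.0], 0.46)]
scene mouse [([399.0, 9.0, 2.0], 0.68)]
scene tray [([438.0, -338.0, 2.0], 0.61)]
scene knob [([677.0, 124.0, 197.0], 0.31)]
24.45 [500.8  72.6 253. ] yaw_y 80.52 z [ 0.253 -0.054 -0.966] F [-0.3  0.2 -0.9] T [ 0.05  0.23 -0.01] w 0.802 q [ 0.71  0.42 -1.39  1.97  0.73  1.02  0.41]
mouse 2.72 0
tray 3.13 0
pred 0 [290.8 216.1]
pred 18 [284.8 216. ]
pred 36 [278.7 216. ]
start 291.0 215.58620689655172 29 286 295
pred 0 [290.8 216.1]
pred 18 [284.8 216. ]
pred 36 [278.7 216. ]
now 284.78125 215.53125 32 280 289
```

View pics/s15.png

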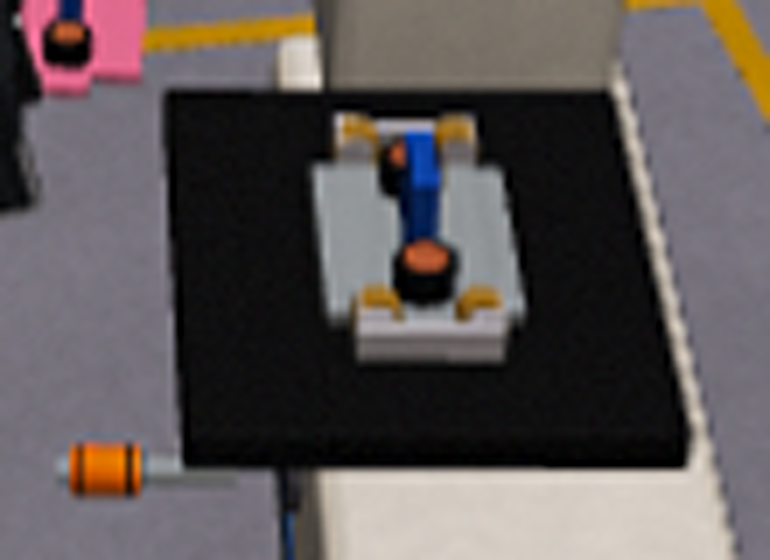

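The knob sits at pixel 284.8, and 284.8 is the prediction for 18 mm. The plate is flat under the clips, and the mouse and tray are unchanged. Handing in.

```bash
python3 -c "
from station import arm
print(arm.close_job())"
```

```text
the job is handed in; nothing more can be done
None
```

The job is handed in at about 24.5 s. The steel plate is in the bracket and pressed flat, and the light-path rod is pulled out to its middle click. I let go of both and moved the arm clear.

**Plate:** I gripped the grey plate by its blue tab and left the purple and pink look-alikes alone. I lowered it with its ears in the slots and pressed it past the clips until it stopped hard at about 29 N. The tool height then put the underside at 195 mm, which is the stage's top face. The pictures after letting go show it flat, with the brass clips above both ears.

**Rod:** I gripped the orange knob with the tool leaned back 40° and pulled it about 17.6 mm before letting go. In the side picture the knob then sits at pixel column 284.8, exactly where 18 mm out should appear; it was at 291 at the start.

**Mouse and tray:** The pixel comparison with the first side picture shows no change at either. The gripper force read near zero at the end.

**Checks that were off:**
- **Force spike:** One force reading of about 30 N appeared during the fast lean-back, although nothing was near the arm. It settled to zero, so I took it as motion effects and did not look further.
- **Joint limits:** Joints 3 and 4 reached the edge of their ranges (about -1.43 and 2.50 rad, as rounded) while pulling the rod and backing away. I then moved the arm off those limits.
- **Position networks:** They placed the knob within a few mm of the expected spot, as specified, so I relied on the pixel measurement instead.

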